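# Move the inspection lamp from its charger to the lens stand

### The arm

A 7-joint arm with a two-finger parallel gripper is mounted at the origin on the work surface. World frame = base frame: x ahead of the robot, y to its left, z up, the work surface at z = 0. Lengths are in m, angles in rad, forces in N, time in s.
With the tool pointing down it reaches from about 0.4 to 0.85 m from the base axis. Payload 4.5 kg.
Tool frame: the origin (TCP) lies on the centre line of the jaws, within the pads' length; the fingertips stand r.tip_reach ahead of it and the grasp point (between the pads) lies 3 mm ahead of it (r.tip_reach is the distance from the TCP to the fingertips, in m); z points along the fingers, y is the line along which they close (so a half turn about z gives the same grasp; the last joint's range is limited). The gripper opens to 88 mm and grips with 3 to 60 N. Pads are 18 mm wide; open, the fingers measure 123 mm over their backs; the gripper's body (75 mm by 187 mm) begins 45 mm behind the grasp point.
Start: joints at [1.232, 0.689, -0.195, 1.565, 0.157, 0.902, -0.215], TCP at [0.228, -0.582, 0.261] pointing down, gripper open.
Joint ranges: [-3.01, 3.01], [-0.46, 2.08], [-1.47, 1.51], [0.13, 2.56], [-1, 4.14], [0.04, 2.09], [-2.66, 2.66]. Speed limits (rad/s): [2.57, 2.57, 3.14, 3.14, 3.14, 3.14, 3.14].

### API

Orientations are given as a unit quaternion [x, y, z, w].
In Python, from plant import readout, eyes, ticket, r gives the robot as it stands. The module is installed in compiled form; this text tells all that it offers.
- The arm moves only by the tool carry_out, never from a script. Its argument "motion" is a list that holds one entry, the list of rows, each a list of 7 numbers: the shift along the tool's x, y, z in mm, then the turn, a rotation vector about the tool's x, y, z in rad, then the opening in per cent of the stroke, from 0 (shut) to 100 (fully open). In form: [[[dx, dy, dz, ax, ay, az, claw], ...]]. A call has 1 to 8 rows; each row shifts and turns the commanded pose from where the row before left it, along the tool's axes as they then stand; what a row does not reach is not made up. A row lasts 1/10 s, in which the tool goes at most 50 mm and 8.59 degrees, less where a joint would pass 70% of its speed; a pose out of reach is approached as far as the arm can. A call is refused whole if a number of a shift passes 50 or a number of a turn 0.15, either way. A call with a gripper value outside its range is refused whole. The fingers move at their own pace and stop on an object; "squeeze" is the grip in N (left out, the last holds). Time passes only in rows, so rows that do not move let the fingers close. It gives the time, the measured TCP pose, the force and the opening at its end, in the units of the state.
- readout.get_state(): the state, without advancing time (a new reading comes with each control period).
- eyes.snapshot(name): name is "scene" or "top" or "wrist"; returns a dict with "pixels" (480x640x3 uint8, red, green, blue), "K" (3x3 intrinsics, pixels), "origin" and "attitude" of the camera in the world. Camera axes: x right, y down, z forward; pixel columns grow to the right and rows downward; lengths in m; the calibration is good to about 2 mm. The wrist camera is an equidistant fisheye: a pixel r from the principal point sees the ray r / f radians off the axis. A picture is of the moment at which its call begins. There is no depth.
- ticket.finish_job(): hands the job in, once; it reports no verdict.
The state is a dict: "clock": time; "q": joint angles; "qd": joint speeds; "joint_torque": joint torques, N m; "tool_pos": TCP position; "eef_rot": TCP orientation; "contact_force": force on the tool from outside, world axes, zero at the start; "moment": the same for the moment, N m; "opening": opening from 0.0 (shut) to 1.0 (fully open).
Only numpy, scipy, OpenCV 4.12 (cv2) and the standard library are available. Lean on these libraries where they do the work, as an engineer would, in place of code of your own. Each camera call takes 0.05 s, during which the arm holds its last target. There are 200 camera calls.

### The job

Pull the orange-collared inspection lamp straight out of its white charger, lay it nose down in the blue saddles of the slanted rest and let go. Then take it again at a new angle and hang it upright, nose down, by its collar in the fork of the lens stand, fully down behind the blue lips, and let go. Do not drop the lamp on the bench, touch the lens or disturb the other things.

Things in the scene. Friction and masses are not known exactly. Their poses are not given: they have to be found in the camera images.
- lamp: Pen-shaped inspection lamp, 193 mm, about 180 g, round about its x axis (roll is free). Origin on the axis at the nose-side face of the orange collar; +x to the tail plug. Along x in mm: aluminium nose -72 to 0, dia 22; collar 0 to 8, dia 44; black grip 8 to 94, dia 24 (hold at 45 to 50); steel neck to 103, dia 9; plug bulge dia 16 at 111; tip 121. Starts level in the charger.
- lamp_plug (a point): Tip of the lamp's plug, at x = 121 mm on the lamp's axis.
- charger: White fixed charger, base 215 x 80 x 8 mm; origin under its centre, +x towards its socket block. The lamp starts level along this x axis, 42 mm above the bench, lamp origin at x = -24 mm, tail to +x. Black V saddles (46 mm high, 50 wide) carry lamp x -72 to -50 and 70 to 84 mm; fingers have room between collar and rear saddle. The collar can move 45 mm noseward before meeting the front saddle.
- charger_socket (a point): Centre of the front face of the socket block (64 mm wide, 68 high, pin with blue cap to 82), 42 mm above the bench, axes as the charger's. The plug reaches 25 mm in; a sprung pin behind its bulge gives way to a pull of 5 to 15 N along charger -x; the block's roof stops lifting. The plug is clear of the block after a pull of 27 mm.
- rest: Fixed slanted rest, grey base 170 x 90 x 12 mm; origin under its centre, +x away from the low end.
- cradle: Slanted fixed part of the rest: two blue V saddles, 50 mm wide, rims at most 3 mm above the lamp's axis. x: axis of a lamp lying in it, rising at 45 degrees towards rest +x (tail high, nose low). z: out of the Vs, up and towards the low end. Origin: where the lamp's origin lies when the collar meets the lower saddle, 85 mm above the bench. The lamp stays as laid or slides down to the collar.
- stand: Fixed lens stand, white base 150 x 110 x 14 mm, dark column at its +x side carrying a fork with two dark steel tines that point to -x (open end). Origin on the bench below the fork seat. Tines 18 mm wide, 10 thick, tops 150 mm above the bench, x -40 to +73 mm; slot 30 mm wide, closed end at x = 18 mm. Blue lips, 6 mm high, on the tines at x -40 to -31 mm.
- fork_seat (a point): Middle of the fork's slot at the tines' top, 150 mm above the bench: where the lamp's origin comes when it hangs nose down, collar on the tines behind the lips (play +-7 mm along the slot, +-4 mm across). The nose may enter from above or over the lips from the open end; hung, it ends 78 mm above the bench.
- lens: Greenish glass lens, diameter 62 mm, 9 mm high, fixed on a round black stage under the fork; its top is 37 mm above the bench. Not to be touched.
- cleaner: Bystander: spray-cleaner bottle, diameter 48, height 130 mm, standing; origin under its centre.
- case: Bystander: blue spectacle case 165 x 62 x 36 mm, lying; origin under its centre.
- driver: Bystander: red-handled screwdriver, 170 mm long, lying.
- glasses: Bystander: folded spectacles of dark wire, about 140 mm wide along y, lying flat; origin under the middle.
- lamp_nose (a point): Lens end of the lamp's nose, at x = -72 mm on the lamp's axis.
- cradle_gap (a point): Point on the cradle's x axis at x = 42 mm, in the free room for fingers between the saddles. Lower saddle at cradle x -45 to -3 mm (under the nose), upper at 76 to 89 mm (under the end of the grip); the beam below them is 33 mm under the axis.

How it is judged:
By the outcome, as a careful person would: the job done as asked, in the order asked, and still so for the second after the job is handed in, with the robot touching nothing.
It also fails if it takes over 58 s, if anything falls off the work surface, if the arm or the gripper's body presses on something with over 40 N, if the wrist force passes 120 N, or if a joint passes its speed limit or range.

## Working session

There is one attempt and no reset: what is moved stays moved. The work goes in short steps, Python scripts to look and compute and a tool call to move; the robot and the scene stay as the last step left them, time stands still between calls to the robot, and variables do not carry over. Pictures are saved under pics/ and viewed, on a budget of 16 in all, crops included, one or two more only if the job needs it, and the job is handed in when it is done.

Besides the shell and the picture viewer there is one more tool, called after ">>>" as name(argument=value, ...), one argument or row to a line, values as JSON. carry_out: Moves the arm, as the interface text tells. Its arguments: {"type":"object","properties":{"motion":{"type":"array","items":{"type":"array","items":{"type":"array","items":{"type":"number"}}}},"squeeze":{"type":"number"}},"required":["motion"]}

```bash
mkdir -p pics; ls; cat > h.py <<'E'
import numpy as np, cv2
from scipy.spatial.transform import Rotation as R
from plant import readout, eyes, ticket, r
def snap(n,save=None):
    s=eyes.snapshot(n)
    if save: cv2.imwrite('pics/'+save,s['pixels'][:,:,::-1])
    np.savez('last_%s.npz'%n,**{k:np.array(v) for k,v in s.items()})
    return s
E
python3 - <<'E'
from h import *
print(readout.get_state(), r.tip_reach)
for n in ['scene','top']:
    s=snap(n,n+'0.png'); print(n,s['K'],s['origin'],s['attitude'])
E
```

```text
pics
{'clock': 0.0, 'q': array([ 1.23181081,  0.69000546, -0.19449888,  1.56633422,  0.15732874,
        0.90246522, -0.21505673]), 'qd': array([-1.24826253e-03,  5.60888165e-04, -2.19959695e-03, -5.62396528e-04,
       -4.60533193e-05,  9.77953486e-04, -7.32206645e-04]), 'joint_torque': array([-7.07651861e-05, -5.27564013e+01, -1.26668774e+00, -1.53424126e+01,
       -5.26508654e-02,  6.74551120e-03,  1.55863781e-04]), 'tool_pos': array([ 0.22736558, -0.58155478,  0.25989881]), 'eef_rot': array([ 9.82666405e-01,  1.85380444e-01, -2.44797362e-04, -8.75819019e-04]), 'contact_force': array([0.30977619, 0.06416018, 0.05473654]), 'moment': array([ 0.00050555, -0.03298518, -0.00353212]), 'opening': 0.9979583611114402} 0.022
scene [[558.44609974   0.         326.0088195 ]
 [  0.         558.44609974 237.46873696]
 [  0.           0.           1.        ]] [ 1.26729155 -0.39000327  0.65734036] [ 0.76171228  0.46469177 -0.22765632 -0.38990841]
top [[505.82837129   0.         315.9605427 ]
 [  0.         505.82837129 235.65369819]
 [  0.           0.           1.        ]] [ 0.49643052 -0.02569009  0.95591206] [-0.69733215  0.71535336 -0.01675391  0.0414336 ]
```

View pics/scene0.png

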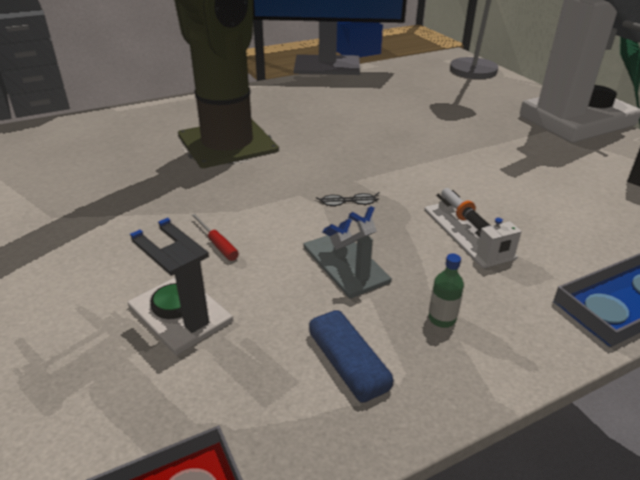

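View pics/top0.png

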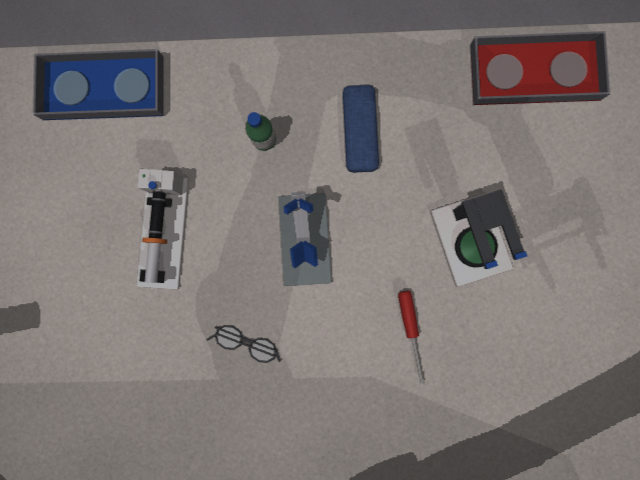

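The scene picture shows the lamp in the charger on the right, with its collar near (466,209). The rest is mid-frame near (350,250), and the stand is on the left with its lips near (137,235) and (165,222). In the top picture the collar is at (154,240), the saddles at (298,207) and (304,255), and the lips at (490,265) and (520,255). Next I measure with masks.

```bash
cat >> h.py <<'E'
def load(n):
    d=np.load('last_%s.npz'%n); return {k:d[k] for k in d}
def ray(s,uv):
    uv=np.atleast_2d(uv).astype(float);K=s['K']
    d=np.c_[(uv[:,0]-K[0,2])/K[0,0],(uv[:,1]-K[1,2])/K[1,1],np.ones(len(uv))]
    if 'fish' in s:
        rr=np.hypot(d[:,0],d[:,1]); d=np.c_[d[:,:2]/rr[:,None]*np.sin(rr)[:,None],np.cos(rr)]
    d=R.from_quat(s['attitude']).apply(d); return d/np.linalg.norm(d,axis=1)[:,None]
def plane(s,uv,z):
    d=ray(s,uv); o=s['origin']; return o+d*((z-o[2])/d[:,2])[:,None]
def tri(s1,u1,s2,u2):
    A=np.zeros((3,3));b=np.zeros(3);L=[]
    for s,u in((s1,u1),(s2,u2)):
        d=ray(s,u)[0];P=np.eye(3)-np.outer(d,d);A+=P;b+=P@s['origin'];L.append((P,s['origin']))
    X=np.linalg.solve(A,b); return X,[np.linalg.norm(P@(X-o)) for P,o in L]
def proj(s,X):
    c=R.from_quat(s['attitude']).inv().apply(np.atleast_2d(X)-s['origin']);K=s['K']
    return np.c_[c[:,0]/c[:,2]*K[0,0]+K[0,2],c[:,1]/c[:,2]*K[1,1]+K[1,2]]
def blobs(m,amin=15):
    n,l,st,c=cv2.connectedComponentsWithStats(m.astype(np.uint8)*255,connectivity=8)
    return [(i,st[i],c[i],l==i) for i in range(1,n) if st[i][4]>=amin]
def hsv(s): return cv2.cvtColor(np.ascontiguousarray(s['pixels']),cv2.COLOR_RGB2HSV).astype(int)
E
python3 - <<'E'
from h import *
for n in ['scene','top']:
    s=load(n);h=hsv(s);H,S,V=h[...,0],h[...,1],h[...,2]
    for nm,m in (('blue',(H>105)&(H<125)&(S>130)&(V>50)),('orange',(H>3)&(H<16)&(S>150)&(V>70))):
        for i,st,c,l in blobs(m):
            if st[4]<900:
                ys,xs=np.nonzero(l); print(n,nm,st,c.round(1),'rect',[np.round(x,1) for x in cv2.minAreaRect(np.c_[xs,ys].astype(np.float32))])
s=load('top');px=s['pixels']
h=hsv(s)
for (y,x) in [(280,145),(270,175),(250,445),(275,470),(230,290),(275,320),(210,325),(300,100),(180,325)]: print((x,y),h[y,x])
# enlarged crops
p=px[:,:,::-1]
a=cv2.resize(p[155:300,125:200],None,fx=4,fy=4,interpolation=cv2.INTER_CUBIC)
b=cv2.resize(p[155:300,265:345],None,fx=4,fy=4,interpolation=cv2.INTER_CUBIC)
cv2.imwrite('pics/c1.png',np.hstack([a,b]))
E
```

```text
scene blue [350 208  23  14 104] [362.6 215.3] rect [array([362.2, 215.7]), array([11.1, 23.1]), np.float64(73.6)]
scene blue [159 219  10   6  34] [163.8 221.2] rect [array([163.8, 221.2]), array([3.5, 9.5]), np.float64(71.6)]
scene blue [496 218   6   5  17] [498.4 219.9] rect [array([498.3, 219.8]), array([4.2, 3.5]), np.float64(45.0)]
scene blue [330 220  20  13 114] [341.1 226.7] rect [array([340.6, 227.3]), array([ 9.8, 20.2]), np.float64(73.6)]
scene blue [131 230  11   7  34] [136.  233.1] rect [array([136.1, 233.1]), array([ 3.4, 10. ]), np.float64(66.8)]
scene blue [447 254  13   9  93] [453.3 258.3] rect [array([453., 258.]), array([ 8., 12.]), np.float64(90.0)]
scene orange [457 201  18  18 129] [463.7 207.9] rect [array([464.3, 208.8]), array([11.3, 19.1]), np.float64(45.0)]
top blue [248 113  13  14 151] [254.1 119.5] rect [array([254. , 119.5]), array([13., 12.]), np.float64(90.0)]
top blue [149 182   7   7  43] [152.  184.9] rect [array([152., 185.]), array([6., 6.]), np.float64(90.0)]
top blue [284 199  29  15 234] [298.1 205.9] rect [array([297.9, 205.8]), array([13.4, 28.2]), np.float64(87.5)]
top blue [290 241  28  27 514] [303.4 253.9] rect [array([303.4, 253.7]), array([24.9, 25.9]), np.float64(84.3)]
top blue [515 252  12   7  59] [520.1 254.9] rect [array([520., 255.]), array([ 5.1, 11.4]), np.float64(71.6)]
top blue [485 261  12   8  60] [490.7 264.2] rect [array([490.7, 264.1]), array([ 5.1, 11.4]), np.float64(71.6)]
top orange [143 238  24   6  97] [154.3 240. ] rect [array([154.4, 239.9]), array([23.1,  4.6]), np.float64(6.0)]
(145, 280) [140   6 119]
(175, 270) [170   7 103]
(445, 250) [  5  10 150]
(470, 275) [ 90   2 169]
(290, 230) [96 13 96]
(320, 275) [100  14 108]
(325, 210) [ 99  18 102]
(100, 300) [ 10  21 148]
(325, 180) [ 13  21 147]
```

View pics/c1.png

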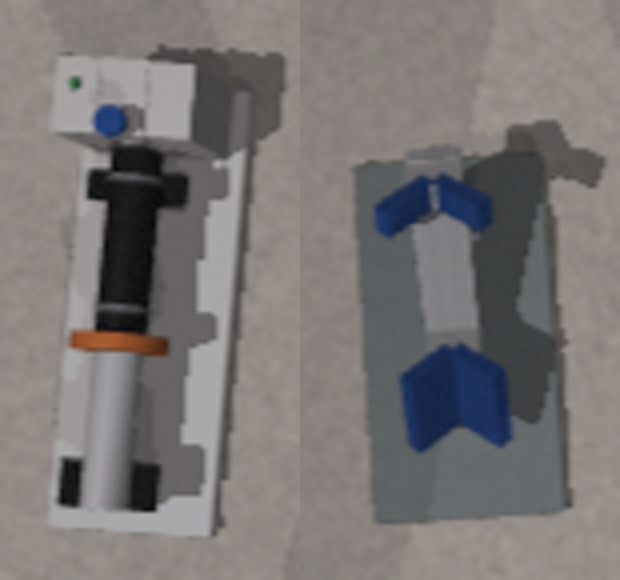

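The crop shows the charger with its base corners, collar and nose end. The rest is clear too: its lower saddle (the large V) is towards the robot, and the upper saddle is farther away.

```bash
python3 - <<'E'
from h import *
t=load('top');sc=load('scene')
np.set_printoptions(precision=4,suppress=True)
def f(x,y,off): return ((x+.5)/4-.5+off[0],(y+.5)/4-.5+off[1])
o=(125,155)
ax=[f(105,508,o),f(115,360,o),f(119,343,o),f(124,290,o),f(131,215,o)]
print('lamp axis z42\n',plane(t,ax,.042))
P=plane(t,ax,.042); v=P[-1]-P[0]; print('yaw',np.degrees(np.arctan2(v[1],v[0])))
print('charger base',plane(t,[f(52,525,o),f(212,535,o),f(250,92,o)],.008))
print('collar tri',tri(t,(154.3,240),sc,(463.7,207.9)))
print('pin cap tri',tri(t,(152,184.9),sc,(498.4,219.9)))
o=(190,155)
C=plane(t,[f(355,165,o),f(540,152,o),f(568,508,o),f(378,522,o)],.012); print('rest base',C+0,C.mean(0))
for a,b in((0,3),(1,2)): v=C[a]-C[b];print(np.degrees(np.arctan2(v[1],v[0])),np.linalg.norm(v))
for a,b in((0,1),(3,2)): v=C[a]-C[b];print(np.degrees(np.arctan2(v[1],v[0]))-90,np.linalg.norm(v))
print('saddle up',tri(t,(298.1,205.9),sc,(362.6,215.3)),'low',tri(t,(303.4,253.9),sc,(341.1,226.7)))
L1=tri(t,(520.1,254.9),sc,(163.8,221.2));L2=tri(t,(490.7,264.2),sc,(136,233.1))
print('lips',L1,L2)
M=(L1[0]+L2[0])/2;d=L1[0]-L2[0];print(M,np.linalg.norm(d),np.degrees(np.arctan2(d[1],d[0])))
tp=plane(t,[(520.1,254.9),(490.7,264.2)],.155);ss=plane(sc,[(163.8,221.2),(136,233.1)],.154);print(tp,ss)
h=hsv(t);
p=np.hstack([cv2.resize(t['pixels'][175:295,425:535,::-1],None,fx=4,fy=4,interpolation=cv2.INTER_CUBIC),
 cv2.resize(sc['pixels'][195:315,305:395,::-1],None,fx=4,fy=4,interpolation=cv2.INTER_CUBIC)])
cv2.imwrite('pics/c2.png',p)
E
```

```text
lamp axis z42
 [[0.4964 0.3082 0.042 ]
 [0.5638 0.3038 0.042 ]
 [0.5716 0.3019 0.042 ]
 [0.5959 0.2997 0.042 ]
 [0.6306 0.2965 0.042 ]]
yaw -4.992360322382228
charger base [[0.489  0.346  0.008 ]
 [0.4825 0.2696 0.008 ]
 [0.6933 0.2509 0.008 ]]
collar tri (array([0.5711, 0.299 , 0.047 ]), [np.float64(0.0013938890446278257), np.float64(0.0013938890446279048)])
pin cap tri (array([0.6676, 0.2934, 0.0786]), [np.float64(0.00014381068482802108), np.float64(0.00014381068482807857)])
rest base [[ 0.6521  0.0756  0.012 ]
 [ 0.6557 -0.0119  0.012 ]
 [ 0.4883 -0.0207  0.012 ]
 [ 0.4839  0.0679  0.012 ]] [0.57   0.0277 0.012 ]
2.6313242258527874 0.1683808136606023
2.99184971087144 0.16761534715127313
2.3386633697371337 0.08764582496083254
2.8387400281591226 0.08869995140636626
saddle up (array([0.6143, 0.0305, 0.1355]), [np.float64(0.00023479819069978746), np.float64(0.0002347981906999682)]) low (array([0.54  , 0.03  , 0.0652]), [np.float64(0.0028609140973221607), np.float64(0.0028609140973221664)])
lips (array([ 0.5293, -0.2923,  0.1745]), [np.float64(0.01743592510190945), np.float64(0.017435925101909475)]) (array([ 0.5057, -0.2982,  0.1312]), [np.float64(0.020176023477278485), np.float64(0.020176023477278423)])
[ 0.5175 -0.2952  0.1528] 0.04959273270790784 14.10710597133113
[[ 0.5241 -0.3168  0.155 ]
 [ 0.5108 -0.2706  0.155 ]] [[ 0.5127 -0.2733  0.154 ]
 [ 0.5255 -0.3192  0.154 ]]
```

View pics/c2.png

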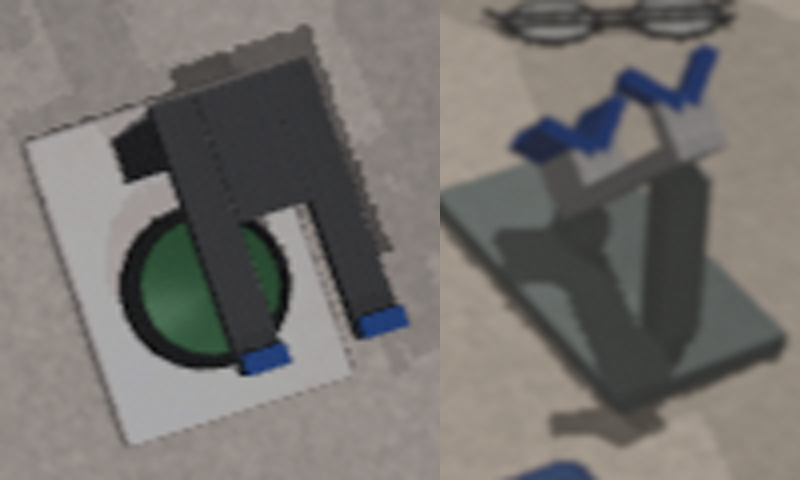

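The crop shows the fork slot open towards the robot and the column on the far side. The lips pair crosswise between the two views, and once paired they agree to about 2 mm. I'll move towards the charger now and collect joint data on the way for a kinematic model.

>>> carry_out(
  motion=[
    [[34,-34,-3,0,0,0,100],[34,-34,-3,0,0,0,100],[34,-34,0,0,0,0,100],[34,-34,0,0,0,0,100],[34,-34,0,0,0,0,100],[34,-34,0,0,0,0,100],[34,-34,0,0,0,0,100],[34,-34,0,0,0,0,100]],
  ],
)

```text
clock: 0.9
tool_pos: [0.3822, -0.2279, 0.2667]
eef_rot: [0.983, 0.185, -0.0, -0.0]
contact_force: [0.7, 0.8, 0.3]
opening: 0.997
```

```bash
cat > log.py <<'E'
from h import *
import json
s=readout.get_state()
open('log.txt','a').write(json.dumps([list(s['q']),list(s['tool_pos']),list(s['eef_rot'])])+'\n')
print(s['clock'],s['q'].round(3),s['tool_pos'].round(4),s['eef_rot'].round(4),s['contact_force'].round(1),s['opening'].round(3))
E
python3 log.py
```

```text
Traceback (most recent call last):
  File "log.py", line 5, in <module>
    print(s['clock'],s['q'].round(3),s['tool_pos'].round(4),s['eef_rot'].round(4),s['contact_force'].round(1),s['opening'].round(3))
                                                                                                              ^^^^^^^^^^^^^^^^^^
AttributeError: 'float' object has no attribute 'round'
```

>>> carry_out(
  motion=[
    [[34,-34,0,0,0,0.15,100],[34,-34,0,0,0,0.15,100],[34,-34,0,0,0,0.15,100],[34,-34,0,0,0,0,100],[34,-34,0,0,0,0,100],[34,-34,0,0,0,0,100],[34,-34,0,0,0,0,100],[34,-34,0,0,0,0,100]],
  ],
)

```text
clock: 1.7
tool_pos: [0.6418, 0.0493, 0.2663]
eef_rot: [0.999, -0.038, -0.0, 0.0]
contact_force: [-0.0, -0.8, -1.0]
opening: 1.001
```

```bash
python3 log.py
```

```text
Traceback (most recent call last):
  File "log.py", line 5, in <module>
    print(s['clock'],s['q'].round(3),s['tool_pos'].round(4),s['eef_rot'].round(4),s['contact_force'].round(1),s['opening'].round(3))
                                                                                                              ^^^^^^^^^^^^^^^^^^
AttributeError: 'float' object has no attribute 'round'
```

>>> carry_out(
  motion=[
    [[-8,-41,5,0,0,0.011,100],[-8,-41,5,0,0,0,100],[-8,-41,5,0,0,0,100],[-8,-41,10,0,0,0,100],[-8,-41,15,0,0,0,100],[-8,-41,15,0,0,0,100],[0,0,5,0,0,0,100],[0,0,0,0,0,0,100]],
  ],
)

```text
clock: 2.5
tool_pos: [0.6127, 0.2981, 0.2049]
eef_rot: [0.999, -0.043, -0.002, 0.001]
contact_force: [-0.5, -2.3, 0.0]
opening: 1.004
```

```bash
sed -i "s/s\['opening'\].round(3)/s['opening']/" log.py; python3 log.py
cat > fit.py <<'E'
from h import *
import json,itertools
from scipy.optimize import least_squares
D=[json.loads(l) for l in open('log.txt')]
D.insert(0,[[1.23181081,0.69000546,-0.19449888,1.56633422,0.15732874,0.90246522,-0.21505673],[0.22736558,-0.58155478,0.25989881],[9.82666405e-01,1.85380444e-01,-2.44797362e-04,-8.75819019e-04]])
def fk(q,sg,p,off=0):
    # p: h,a1,L1,a2,L2,L3
    T=R.from_euler('z',sg[0]*q[0]+off);x=np.array([0,0,p[0]]);Rt=T
    Rt=Rt*R.from_euler('y',sg[1]*q[1])*R.from_euler('z',sg[2]*q[2]); x=x+Rt.apply([p[1],0,p[2]])
    Rt=Rt*R.from_euler('y',sg[3]*q[3])*R.from_euler('z',sg[4]*q[4]); x=x+Rt.apply([p[3],0,p[4]])
    Rt=Rt*R.from_euler('y',sg[5]*q[5])*R.from_euler('z',sg[6]*q[6]); x=x+Rt.apply([0,0,p[5]])
    return x,Rt
if __name__=='__main__':
    best=[]
    for sg in itertools.product([1,-1],repeat=7):
      Q=[fk(d[0],sg,np.zeros(6))[1] for d in D]; M=[R.from_quat(d[2]) for d in D]
      for b in range(0,360,45):
        # world = Rz(b) Q C  with C const
        C=[(q.inv()*R.from_euler('z',b,degrees=True).inv()*m) for q,m in zip(Q,M)]
        e=max((C[0].inv()*c).magnitude() for c in C); best.append((e,sg,b,C[0].as_rotvec()))
    best.sort(key=lambda t:t[0])
    for b in best[:10]: print(b)
E
python3 fit.py
python3 - <<'E'
from h import *
s=snap('wrist','w1.png'); print(s['K'],s['origin'],s['attitude'],s['pixels'].shape)
E
```

```text
2.5 [-0.54   0.828  0.04   1.434 -0.038  0.884 -2.145] [0.6127 0.2981 0.2049] [ 9.991e-01 -4.260e-02 -1.500e-03  8.000e-04] [-0.5 -2.3  0. ] 1.004217166373697
(8.614230174764332e-09, (-1, -1, -1, -1, -1, -1, -1), 180, array([ 3.20818022e-09,  5.50854222e-09, -1.57079633e+00]))
(8.614230258030218e-09, (-1, 1, -1, 1, -1, 1, -1), 0, array([-5.50854221e-09,  3.20818022e-09,  1.57079632e+00]))
(0.0034316489786027776, (-1, -1, -1, -1, -1, -1, -1), 135, array([-1.35843587e-03, -1.14257756e-03, -2.35619286e+00]))
(0.003431648978602778, (-1, 1, -1, 1, -1, 1, -1), 315, array([ 0.00091948, -0.00109319,  0.7853992 ]))
(0.0034316586257494, (-1, -1, -1, -1, -1, -1, -1), 225, array([ 0.00109319,  0.00091949, -0.78539921]))
(0.003431658625749401, (-1, 1, -1, 1, -1, 1, -1), 45, array([-1.14258924e-03,  1.35844267e-03,  2.35619285e+00]))
(0.006340867607023676, (-1, 1, -1, 1, -1, 1, -1), 270, array([ 1.65564319e-03, -1.96842800e-03,  1.64755265e-06]))
(0.006340867607023676, (-1, -1, -1, -1, -1, -1, -1), 90, array([-3.09199701e-03, -2.60067616e-03, -3.14158841e+00]))
(0.0063408749906366, (-1, 1, -1, 1, -1, 1, -1), 90, array([-2.60068717e-03,  3.09200341e-03,  3.14158840e+00]))
(0.006340874990636601, (-1, -1, -1, -1, -1, -1, -1), 270, array([ 1.96843209e-03,  1.65565021e-03, -1.66039059e-06]))
[[371.64829954   0.         321.5193047 ]
 [  0.         371.64829954 231.13469209]
 [  0.           0.           1.        ]] [0.69507369 0.29129761 0.32916884] [-0.66767742  0.72701389  0.11738855 -0.10898439] (480, 640, 3)
```

View pics/w1.png

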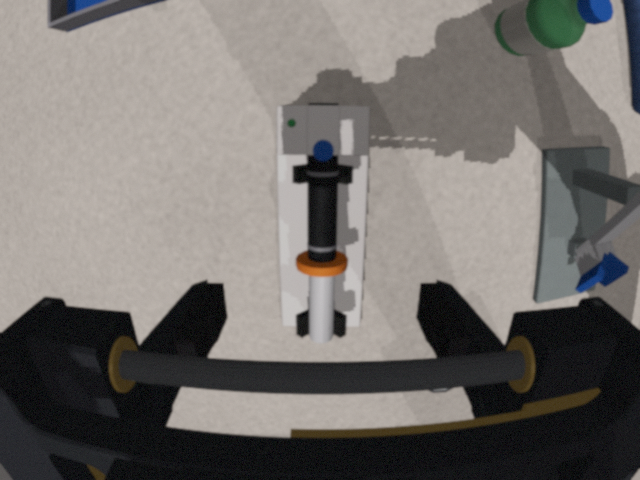

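The wrist view shows the lamp centred between the fingers: collar at (321,263), nose end at (320,338), rear saddle at (322,174) and pin cap at (322,150). Next I fit the link lengths and check the lamp position.

```bash
cat >> fit.py <<'E'
SG=(-1,1,-1,1,-1,1,-1)
LO=np.array([-3.01,-.46,-1.47,.13,-1,.04,-2.66]);HI=np.array([3.01,2.08,1.51,2.56,4.14,2.09,2.66])
def fitp():
    f=lambda p:np.concatenate([fk(d[0],SG,p)[0]-d[1] for d in D])
    s=least_squares(f,[.34,0,.4,0,.4,.15]); return s.x,np.abs(s.fun).max()
P,ERR=fitp()
def FK(q):
    x,Rt=fk(q,SG,P); return x,Rt*R.from_euler('z',np.pi/2)
def ik(pos,rot,q0,w=.02):
    def f(q):
        x,Rt=FK(q); return np.r_[(x-pos)*20,(Rt.inv()*rot).as_rotvec()*4,w*(q-q0)]
    s=least_squares(f,np.clip(q0,LO+.02,HI-.02),bounds=(LO,HI)); x,Rt=FK(s.x)
    return s.x,np.linalg.norm(x-pos),(Rt.inv()*rot).magnitude()
E
python3 - <<'E'
from fit import *
print(P,ERR)
s=load('wrist');s['fish']=1
np.set_printoptions(precision=4,suppress=True)
print(plane(s,[(321.5,263),(322,205),(322.5,230),(321,310),(320,338)],.042))
print('cap',plane(s,[(322.5,150)],.08))
h=hsv(s);m=(h[...,0]>3)&(h[...,0]<16)&(h[...,1]>150)&(h[...,2]>70)
for b in blobs(m,40): print(b[1],b[2],plane(s,[b[2]],.042))
E
```

```text
[14.05144329 -0.13645588  0.7909442  -0.10892045  0.22870642 14.42721486] 0.05401125504446003
[[0.5715 0.3013 0.042 ]
 [0.6215 0.2967 0.042 ]
 [0.6006 0.298  0.042 ]
 [0.5259 0.3056 0.042 ]
 [0.4955 0.3092 0.042 ]]
cap [[0.6692 0.2924 0.08  ]]
[297 252  49  24 732] [321.4303 265.5669] [[0.5692 0.3016 0.042 ]]
```

```bash
python3 - <<'E'
from fit import *
f=lambda p:np.concatenate([fk(d[0],SG,p)[0]-d[1] for d in D]+[1e-4*(p-[.34,0,.4,0,.4,.15])])
s=least_squares(f,[.34,0,.4,0,.4,.15],method='lm');print(s.x,s.fun[:12].round(4).reshape(-1,3))
def f2(v):
    p=v[:6]; return np.concatenate([fk(d[0],SG,p)[0]+R.from_quat(d[2]).apply(v[6:9])-d[1] for d in D]+[1e-4*(v-[.34,0,.4,0,.4,.15,0,0,0])])
s=least_squares(f2,[.34,0,.4,0,.4,.15,0,0,0]);print(s.x.round(4),s.fun[:12].round(4).reshape(-1,3))
for d in D: print(np.round(d[0],3),np.round(d[1],4))
E
```

```text
[13.93949223 -0.13602374  0.79030553 -0.10874709  0.2286974  14.31438238] [[ 0.0063  0.0135  0.0029]
 [ 0.0087  0.027   0.0047]
 [-0.0033  0.0449 -0.0005]
 [-0.0228  0.054  -0.0071]]
[21.1794 -0.3237  1.0148 -0.2017  0.1252 11.0677  0.0367  0.0474 10.9129] [[ 0.0046  0.0017  0.0041]
 [-0.0005  0.0002 -0.0005]
 [-0.0015 -0.0093  0.0022]
 [-0.003   0.0094 -0.0058]]
[ 1.232  0.69  -0.194  1.566  0.157  0.902 -0.215] [ 0.2274 -0.5816  0.2599]
[ 0.551  0.454 -0.173  2.077  0.13   0.621 -0.908] [ 0.3822 -0.2279  0.2667]
[-0.154  0.706  0.011  1.504 -0.009  0.933 -1.788] [0.6418 0.0493 0.2663]
[-0.54   0.828  0.04   1.434 -0.038  0.884 -2.145] [0.6127 0.2981 0.2049]
```

```bash
python3 - <<'E'
t=open('fit.py').read()
t=t.replace("x=x+Rt.apply([p[1],0,p[2]])","x=x+Rt.apply([p[1],p[6],p[2]])").replace("x=x+Rt.apply([p[3],0,p[4]])","x=x+Rt.apply([p[3],p[7],p[4]])").replace("np.zeros(6)","np.zeros(8)")
t=t.replace("for d in D])\n    s=least_squares(f,[.34,0,.4,0,.4,.15]); return s.x,np.abs(s.fun).max()","for d in D]+[2e-3*(p-N0)])\n    s=least_squares(f,N0,method='lm'); return s.x,np.abs(s.fun[:-8]).max()")
t=t.replace("def fitp","N0=np.array([.34,0,.4,0,.4,.15,0,0])\ndef fitp")
open('fit.py','w').write(t)
E
python3 -c "
from fit import *
print(P.round(4),ERR)"
```

```text
[ 0.2838 -0.0032  0.5687  0.0031  0.3446  0.2442 -0.0432 -0.0024] 0.001986178199051003
```

```bash
python3 - <<'E'
from fit import *
np.set_printoptions(precision=4,suppress=True)
t=load('top');o=(190,155)
def f(x,y): return ((x+.5)/4-.5+o[0],(y+.5)/4-.5+o[1])
c=np.sqrt(.5)
for nm,xc,uv in [('lowL',-45,(420,450)),('lowR',-45,(510,438)),('lowL2',-3,(402,376)),('lowR2',-3,(497,352)),('upL',76,(388,236)),('upR',76,(491,229)),('upL2',89,(375,210)),('upR2',89,(487,197))]:
    z=.085+c*(xc+3)*.001; X=plane(t,[f(*uv)],z)[0]; print(nm,X,'ox',X[0]-c*(xc-3)*.001)
# stand
o=(425,175)
B=plane(t,[f(25,143),f(130,445),f(352,377)],.014);print('stand base',B)
v=B[0]-B[1];print('yaw',np.degrees(np.arctan2(v[1],v[0])),np.linalg.norm(v),np.linalg.norm(B[1]-B[2]))
T=plane(t,[f(303,205),f(357,330),f(243,220),f(283,350)],.15);print('slot edges',T)
print('slot yaw',[np.degrees(np.arctan2(*(T[a]-T[a+1])[[1,0]])) for a in(0,2)])
q=np.array(D[-1][0])
def rot(zt,yaw_y): # tool z dir, tool y dir approx
    z=np.array(zt,float);z/=np.linalg.norm(z);y=np.array(yaw_y,float);y-=z*(y@z);y/=np.linalg.norm(y);return R.from_matrix(np.c_[np.cross(y,z),y,z])
ax=np.array([c,0,c]); O=np.array([.551,.030,.085]); g=O+ax*.047
def show(nm,pos,zt,y):
    res=[]
    for sy in(1,-1):
      for q5 in(-.5,.5,1.57,2.6,3.2):
       for q3 in(-1,0,1):
        for q7 in(-1.5,1.5):
          q0=np.array([0,.7,q3,1.6,q5,.6,q7]);qq,e,a=ik(np.array(pos)-.003*np.array(zt)/np.linalg.norm(zt),rot(zt,np.array(y)*sy),q0,.01)
          if e<.004 and a<.03: res.append((sy,*qq.round(2)))
    u=[]
    for x in res:
        if all(np.abs(np.array(x)-np.array(y_)).max()>.35 for y_ in u):u.append(x)
    print(nm,len(res));[print('  ',[float(k) for k in x]) for x in u[:10]]
show('cradle45',g,[c,0,-c],[0,1,0])
show('cradle vert',g,[0,0,-1],[0,1,0])
F=np.array([.552,-.285,.197])
for az in (-90,-45,0,45,90):
  for el in (-20,-45):
    a,e=np.radians(az),np.radians(el); show(f'fork az{az} el{el}',F,[np.cos(a)*np.cos(e),np.sin(a)*np.cos(e),np.sin(e)],[-np.sin(a),np.cos(a),0])
E
```

```text
lowL [0.516  0.0443 0.0553] ox 0.5498980735107745
lowR [0.5203 0.004  0.0553] ox 0.5542325963658717
lowL2 [0.5474 0.0491 0.085 ] ox 0.5516583899899289
lowR2 [0.5567 0.0078 0.085 ] ox 0.5609597984957816
upL [0.6013 0.0489 0.1409] ox 0.5496817040772105
upR [0.603  0.0069 0.1409] ox 0.5513457333554208
upL2 [0.6108 0.0531 0.1501] ox 0.549997559808771
upR2 [0.6148 0.0078 0.1501] ox 0.5539546061867506
stand base [[ 0.616  -0.2089  0.014 ]
 [ 0.4751 -0.2508  0.014 ]
 [ 0.5037 -0.353   0.014 ]]
yaw 16.55189894020241 0.147023622694749 0.10620069541971505
slot edges [[ 0.5709 -0.2904  0.15  ]
 [ 0.521  -0.3087  0.15  ]
 [ 0.5656 -0.2667  0.15  ]
 [ 0.5139 -0.2796  0.15  ]]
slot yaw [np.float64(20.153350138765735), np.float64(14.02816992047186)]
cradle45 38
   [1.0, 0.54, 1.34, -1.47, 2.36, 2.24, 1.55, -0.32]
   [1.0, 0.31, 1.02, -0.85, 2.36, 2.45, 1.14, -0.82]
   [1.0, -0.0, 0.91, -0.29, 2.35, 2.78, 0.94, -1.32]
   [1.0, -0.27, 0.93, 0.16, 2.35, 3.1, 0.91, -1.76]
   [-1.0, 0.3, 1.0, -0.82, 2.36, 2.47, 1.12, 2.29]
   [-1.0, -0.03, 0.9, -0.25, 2.35, 2.81, 0.93, 1.78]
   [-1.0, -0.29, 0.94, 0.2, 
[... 4604 characters left out ...]
0, 0.89, 1.15, -0.46, 1.22, -0.55, 1.59, 0.74]
   [-1.0, 1.03, 1.23, -0.84, 1.22, -0.29, 1.5, 0.5]
   [-1.0, 0.72, 1.13, -0.06, 1.22, -0.79, 1.73, 0.95]
   [-1.0, 0.56, 1.17, 0.33, 1.22, -1.0, 1.92, 1.13]
fork az90 el-45 29
   [1.0, 0.75, 0.97, -0.25, 1.35, -0.45, 1.33, -2.36]
   [1.0, 0.57, 0.98, 0.13, 1.35, -0.7, 1.44, -2.14]
   [1.0, 0.41, 1.05, 0.52, 1.35, -0.92, 1.62, -1.95]
   [-1.0, 1.09, 1.14, -1.09, 1.35, 0.19, 1.29, 0.19]
   [-1.0, 0.77, 0.97, -0.28, 1.35, -0.43, 1.32, 0.76]
   [-1.0, 0.95, 1.03, -0.7, 1.35, -0.13, 1.26, 0.49]
   [-1.0, 0.59, 0.98, 0.1, 1.35, -0.68, 1.43, 0.98]
   [-1.0, 0.42, 1.04, 0.49, 1.35, -0.91, 1.6, 1.18]
   [-1.0, 1.17, 1.31, -1.47, 1.36, 0.51, 1.42, -0.09]
```

The geometry works out. The rest and fork poses need the flipped wrist (q5 ≈ 2.5–2.9), and that in turn needs the half-turned grasp, so I turn the tool now.

>>> carry_out(
  motion=[
    [[0,0,0,0,0,-0.149,100],[0,0,0,0,0,-0.149,100],[0,0,0,0,0,-0.149,100],[0,0,0,0,0,-0.149,100],[0,0,0,0,0,-0.149,100],[0,0,0,0,0,-0.149,100],[0,0,0,0,0,-0.149,100],[0,0,0,0,0,-0.149,100]],
  ],
)

```text
clock: 3.35
tool_pos: [0.6157, 0.294, 0.2075]
eef_rot: [0.851, 0.525, 0.0, 0.001]
contact_force: [-0.6, 0.3, 0.2]
opening: 1.0
```

>>> carry_out(
  motion=[
    [[0,0,0,0,0,-0.149,100],[0,0,0,0,0,-0.149,100],[0,0,0,0,0,-0.149,100],[0,0,0,0,0,-0.149,100],[0,0,0,0,0,-0.149,100],[0,0,0,0,0,-0.149,100],[0,0,0,0,0,-0.149,100],[0,0,0,0,0,-0.149,100]],
  ],
)

```text
clock: 4.15
tool_pos: [0.6157, 0.2939, 0.2072]
eef_rot: [0.409, 0.912, -0.001, 0.001]
contact_force: [-0.1, -0.4, 0.2]
opening: 0.999
```

>>> carry_out(
  motion=[
    [[0,0,0,0,0,-0.149,100],[0,0,0,0,0,-0.149,100],[0,0,10,0,0,-0.149,100],[0,0,20,0,0,-0.149,100],[0,0,20,0,0,-0.149,100],[0,0,20,0,0,0,100],[0,0,0,0,0,0,100]],
  ],
)

```text
clock: 4.85
tool_pos: [0.6143, 0.2927, 0.134]
eef_rot: [0.052, 0.999, -0.003, -0.001]
contact_force: [-0.3, 0.1, -0.1]
opening: 0.998
```

```bash
python3 log.py; python3 - <<'E'
from fit import *
s=readout.get_state();e=R.from_quat(s['eef_rot'])
print(e.as_matrix().round(4)); 
rot=R.from_matrix(np.c_[[-np.cos(np.radians(5.2)),np.sin(np.radians(5.2)),0],[np.sin(np.radians(5.2)),np.cos(np.radians(5.2)),0],[0,0,-1]])
print('turn needed (tool)',(e.inv()*rot).as_rotvec(),'shift mm',e.inv().apply(np.array([.6128,.2977,.045])-s['tool_pos'])*1000)
print(P.round(4),ERR)
E
```

```text
4.85 [-0.16   1.01  -0.741  1.458  0.762  0.982  0.362] [0.6143 0.2927 0.134 ] [ 0.052   0.9986 -0.0029 -0.0013] [-0.3  0.1 -0.1] 0.9975706794510807
[[-0.9946  0.1039 -0.003 ]
 [ 0.1039  0.9946 -0.0056]
 [ 0.0024 -0.0058 -1.    ]]
turn needed (tool) [-0.00582194 -0.00241341 -0.01330516] shift mm [ 1.82317442  5.36470075 89.00665782]
[ 1.4874 -0.0029  0.5594  0.0035  0.3531  1.4337 -0.0391 -0.0067] 0.00474137176895828
```

>>> carry_out(
  motion=[
    [[1,3,10,-0.006,-0.002,-0.013,100],[1,2,15,0,0,0,100],[0,0,20,0,0,0,100],[0,0,20,0,0,0,100],[0,0,14,0,0,0,100],[0,0,10,0,0,0,100],[0,0,0,0,0,0,100]],
  ],
)

```text
clock: 5.55
tool_pos: [0.6121, 0.302, 0.0456]
eef_rot: [0.044, 0.999, 0.002, -0.0]
contact_force: [-0.4, -0.5, -0.3]
opening: 1.002
```

```bash
python3 log.py; python3 - <<'E'
from h import *
s=snap('wrist','w2.png');s['fish']=1
h=hsv(s);m=(h[...,0]>3)&(h[...,0]<16)&(h[...,1]>150)&(h[...,2]>70)
for b in blobs(m,40): print(b[1],b[2],plane(s,[b[2]],.042))
E
```

```text
5.55 [-0.194  1.122 -0.684  1.481  0.854  0.851  0.303] [0.6121 0.302  0.0456] [ 0.0438  0.999   0.0019 -0.    ] [-0.4 -0.5 -0.3] 1.0018679569454567
[ 253  211  118   55 4494] [311.20338229 240.37983979] [[0.57689739 0.30136808 0.042     ]]
```

View pics/w2.png

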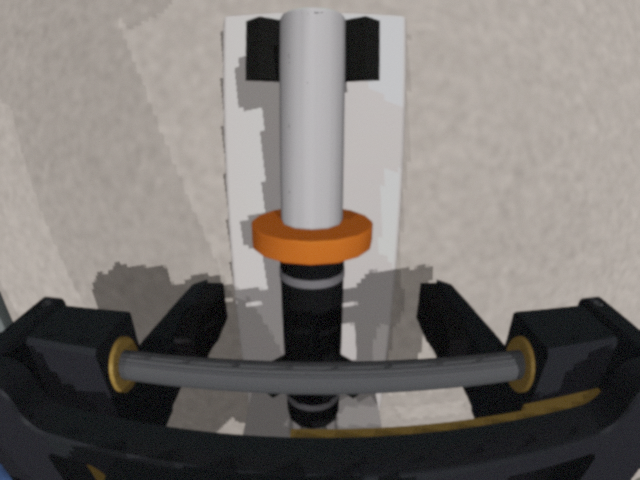

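The fingers straddle the grip, and the lamp sits about 9 px left of the finger centre at (312 against 321). I'll correct about 4 mm in y and then close.

>>> carry_out(
  motion=[
    [[0,-4,0,0,0,0,100],[0,0,0,0,0,0,100],[0,0,0,0,0,0,100]],
  ],
)

```text
clock: 5.9
tool_pos: [0.6131, 0.2986, 0.0485]
eef_rot: [0.044, 0.999, 0.003, 0.002]
contact_force: [0.0, 0.1, -0.8]
opening: 1.002
```

```bash
python3 log.py
```

```text
5.9 [-0.187  1.116 -0.685  1.488  0.855  0.847  0.304] [0.6131 0.2986 0.0485] [0.0441 0.999  0.0032 0.0017] [ 0.   0.1 -0.8] 1.0023331613675497
```

>>> carry_out(
  motion=[
    [[0,-1,3,0,0,0,27],[0,0,0,0,0,0,27],[0,0,0,0,0,0,27],[0,0,0,0,0,0,27],[0,0,0,0,0,0,10],[0,0,0,0,0,0,10],[0,0,0,0,0,0,10]],
  ],
  squeeze=45,
)

```text
clock: 6.6
tool_pos: [0.6125, 0.2977, 0.0447]
eef_rot: [0.044, 0.999, 0.003, 0.001]
contact_force: [1.5, 0.4, -0.0]
opening: 0.384
```

```bash
python3 log.py
```

```text
6.6 [-0.187  1.121 -0.682  1.49   0.859  0.842  0.302] [0.6125 0.2977 0.0447] [0.0439 0.999  0.003  0.0012] [ 1.5  0.4 -0. ] 0.38394208522997764
```

>>> carry_out(
  motion=[
    [[0,0,0,0,0,0,10],[0,0,0,0,0,0,10],[0,0,0,0,0,0,10],[0,0,0,0,0,0,10]],
  ],
)

```text
clock: 7.0
tool_pos: [0.6126, 0.2981, 0.0448]
eef_rot: [0.044, 0.999, 0.003, 0.001]
contact_force: [-0.1, 0.9, -0.5]
opening: 0.251
```

>>> carry_out(
  motion=[
    [[4,0,0,0,0,0,10],[6,0,0,0,0,0,10],[6,0,0,0,0,0,10],[6,0,0,0,0,0,10],[6,0,0,0,0,0,10],[6,0,0,0,0,0,10],[0,0,0,0,0,0,10]],
  ],
)

```text
clock: 7.7
tool_pos: [0.5767, 0.3011, 0.0446]
eef_rot: [0.043, 0.999, 0.003, 0.0]
contact_force: [-1.3, 2.7, -0.7]
opening: 0.252
```

```bash
python3 log.py;  python3 - <<'E'
from h import *
s=snap('wrist','w3.png');s['fish']=1
h=hsv(s);m=(h[...,0]>3)&(h[...,0]<16)&(h[...,1]>150)&(h[...,2]>70)
for b in blobs(m,40): print(b[1],b[2],plane(s,[b[2]],.042))
E
```

```text
7.7 [-0.21   1.09  -0.665  1.592  0.883  0.779  0.215] [0.5767 0.3011 0.0446] [4.300e-02 9.991e-01 2.800e-03 1.000e-04] [-1.3  2.7 -0.7] 0.2516753779604503
[ 263  209  119   56 4589] [321.71758553 238.8119416 ] [[0.54093894 0.3043791  0.042     ]]
```

The plug is out: the collar moved 36 mm together with the tool. I'll lift straight up.

>>> carry_out(
  motion=[
    [[0,0,-10,0,0,0,10],[0,0,-25,0,0,0,10],[0,0,-35,0,0,0,10],[0,0,-35,0,0,0,10],[0,0,-35,0,0,0,10],[0,0,-35,0,0,0,10],[0,0,-35,0,0,0,10],[0,0,-35,0,0,0,10]],
  ],
)

```text
clock: 8.55
tool_pos: [0.5778, 0.2978, 0.2912]
eef_rot: [0.044, 0.999, 0.002, 0.001]
contact_force: [1.4, 0.3, -2.4]
opening: 0.251
```

```bash
python3 log.py; cat > sim.py <<'E'
from fit import *
def jac(q):
    J=np.zeros((6,7));x0,R0=FK(q)
    for i in range(7):
        d=q.copy();d[i]+=1e-5;x,r=FK(d);J[:3,i]=(x-x0)/1e-5;J[3:,i]=(r*R0.inv()).as_rotvec()/1e-5
    return J
def follow(q,pos,rot,n,lam=.02):
    x0,R0=FK(q);rv=(R0.inv()*rot).as_rotvec();out=[]
    for k in range(1,n+1):
        pt=x0+(pos-x0)*k/n;rt=R0*R.from_rotvec(rv*k/n)
        for _ in range(6):
            x,r=FK(q);e=np.r_[pt-x,(rt*r.inv()).as_rotvec()];J=jac(q)
            q=np.clip(q+J.T@np.linalg.solve(J@J.T+lam**2*np.eye(6),e),LO,HI)
    x,r=FK(q);return q,np.linalg.norm(pos-x),(rot*r.inv()).magnitude()
def rot(zt,y):
    z=np.array(zt,float);z/=np.linalg.norm(z);y=np.array(y,float);y-=z*(y@z);y/=np.linalg.norm(y);return R.from_matrix(np.c_[np.cross(y,z),y,z])
E
python3 - <<'E'
from sim import *
np.set_printoptions(precision=3,suppress=True)
print(P.round(4),ERR)
q=np.array(D[-1][0]);c=np.sqrt(.5)
print('err',FK(q)[0]-D[-1][1])
a=np.radians(2.8)
# direct
y=[-np.sin(a),np.cos(a),0];zt=[c*np.cos(a),c*np.sin(a),-c]
q1,e,f=follow(q,np.array([.48,.03,.30]),rot(zt,y),25);print('direct',q1,e,f)
for el in(45,30,10,-10,-20):
  e_=np.radians(90-el)
# via translation first
q2,e,f=follow(q,np.array([.5,.03,.30]),rot([0,0,-1],y),15);print('trans',q2,e,f)
q3,e,f=follow(q2,np.array([.48,.03,.30]),rot(zt,y),15);print('pitch',q3,e,f)
E
```

```text
8.55 [-0.132  0.801 -0.844  1.431  0.617  1.182  0.426] [0.5778 0.2978 0.2912] [4.40e-02 9.99e-01 1.80e-03 9.00e-04] [ 1.4  0.3 -2.4] 0.25131942224600096
[-0.271 -0.006  0.557 -0.009  0.34  -0.308 -0.04  -0.006] 0.0067075855042476595
err [ 0.002 -0.    -0.004]
direct [ 0.214  0.792 -0.824  1.078  0.993  0.793  0.927] 2.88968501878706e-13 6.040775661793753e-14
trans [ 0.449  0.6   -0.977  1.881  0.597  0.985  0.824] 9.033619762454907e-15 1.2111898441779295e-15
pitch [ 0.222  0.796 -0.847  1.078  1.012  0.804  0.92 ] 7.253528411653419e-13 1.52027727239126e-13
```

Every pose so far was vertical, so two of the length parameters are degenerate. I start the translation together with some pitch, which also tells me how the arm's own IK behaves.

>>> carry_out(
  motion=[
    [[0,-35,-2,0,0,0,10],[0,-38,0,0,0,0,10],[0,-38,0,0,-0.12,0,10],[0,-38,0,0,-0.12,0,10],[0,-38,0,0,-0.12,0,10],[0,-38,0,0,-0.12,0,10],[0,-38,0,0,0,0,10]],
  ],
)

```text
clock: 9.25
tool_pos: [0.5563, 0.0473, 0.2906]
eef_rot: [0.043, 0.973, -0.01, 0.226]
contact_force: [1.0, -0.1, -1.0]
opening: 0.254
```

```bash
python3 log.py; python3 - <<'E'
from sim import *
np.set_printoptions(precision=3,suppress=True)
print(P.round(4),ERR)
q=np.array(D[-1][0]);c=np.sqrt(.5)
print('err',FK(q)[0]-D[-1][1])
a=np.radians(2.8)
y=[-np.sin(a),np.cos(a),0];zt=np.array([c*np.cos(a),c*np.sin(a),-c])
g=np.array([.552,.027,.085])+.046*np.array([c,.0346,c])-.003*zt
q1=q
for off,n in((.10,25),(.0,10)):
  q1,e,f=follow(q1,g-zt*off,rot(zt,y),n);print('direct',off,q1,e,f)
E
```

```text
9.25 [ 0.154  0.49  -0.594  2.12   1.253  0.47   0.041] [0.5563 0.0473 0.2906] [ 0.0426  0.9733 -0.0104  0.2255] [ 1.  -0.1 -1. ] 0.2537363628181598
[ 0.341 -0.004  0.559 -0.001  0.344  0.294 -0.043 -0.003] 0.006533267534504672
err [ 0.     0.003 -0.001]
direct 0.1 [ 0.261  0.873 -0.816  2.56   2.498  1.213 -1.036] 0.035285476109105006 0.07060769302607996
direct 0.0 [ 0.279  1.044 -0.746  2.425  2.599  1.169 -0.925] 4.57315439878554e-14 1.9454449611127576e-14
```

```bash
python3 - <<'E'
from h import *
s=snap('wrist','w4.png'); print(s['origin'])
E
```

```text
[0.4297888  0.05857478 0.36668188]
```

View pics/w4.png

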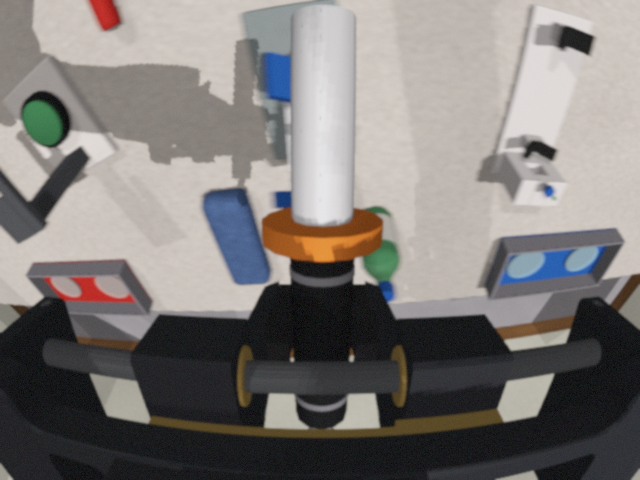

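The lamp is straight in the hand, on the centre line. To the left of the nose I can see the -y edges of the lower saddle at (262–268, 53–98) and of the upper saddle at (277, 192–207).

```bash
python3 - <<'E'
from h import *
np.set_printoptions(precision=4,suppress=True)
s=load('wrist');s['fish']=1;c=np.sqrt(.5)
h=hsv(s);m=(h[...,0]>105)&(h[...,0]<125)&(h[...,1]>130)&(h[...,2]>50)
for b in blobs(m,20):
    if b[2][0]>250 and b[2][0]<300:
        ys,xs=np.nonzero(b[3]); print(b[1],b[2],cv2.boxPoints(cv2.minAreaRect(np.c_[xs,ys].astype(np.float32))))
for xc,uv in((-45,(262,53)),(-3,(267,99)),(76,(277,192)),(89,(277,207))):
    X=plane(s,[uv],.085+c*(xc+3)*.001)[0];print(xc,X,X[0]-c*(xc-3)*.001)
E
```

```text
[ 265   53   25   48 1062] [277.6808  76.1808] [[265.  53.]
 [289.  53.]
 [289. 100.]
 [265. 100.]]
[277 192  14  15 180] [283.2167 199.0056] [[277. 206.]
 [277. 192.]
 [290. 192.]
 [290. 206.]]
-45 [ 0.5181 -0.0001  0.0553] 0.5520418539271059
-3 [0.5498 0.0031 0.085 ] 0.5540071013697255
76 [0.6043 0.0084 0.1409] 0.5526315519524835
89 [0.6117 0.008  0.1501] 0.5509150375544429
```

```bash
cat > plan.py <<'E'
from sim import *
def plan(pos,Rt,n,q=None):
    s=readout.get_state();e=R.from_quat(s['eef_rot']);p=s['tool_pos'];rv=(e.inv()*Rt).as_rotvec()
    print('dist mm',np.linalg.norm(pos-p)*1000,'turn',rv)
    n=n or int(np.ceil(max(np.linalg.norm(rv)/.145,np.linalg.norm(pos-p)/.045)))
    rows=[];cur=e
    for k in range(n):
        d=cur.inv().apply((pos-p)/n)*1000; rows.append([float(x) for x in d.round(0)]+[float(x) for x in (rv/n).round(3)]); cur=cur*R.from_rotvec(rv/n)
    for r_ in rows: print(r_)
    print(n,'sim',[x.round(2) if hasattr(x,'round') else x for x in follow(s['q'],pos,Rt,max(n,10))])
def cradle(yaw,tau,O,xl):
    """TCP pose: tool z tilted tau deg from perpendicular towards vertical, grasp at cradle x=xl(mm)"""
    a=np.radians(yaw);f=np.array([np.cos(a),np.sin(a),0]);y=np.array([-np.sin(a),np.cos(a),0]);d=np.radians(45+tau)
    zt=np.cos(d)*f-np.sin(d)*np.array([0,0,1]);ax=(f+[0,0,1])/np.sqrt(2)
    return np.array(O)+ax*xl*.001-.003*zt,rot(zt,y)
E
python3 log.py; python3 - <<'E'
from plan import *
np.set_printoptions(precision=3,suppress=True)
p,Rt=cradle(3.5,0,[.552,.028,.085],49.5)
print(p); plan(p+[0,0,.07],Rt,0)
E
```

```text
9.3 [ 0.164  0.489 -0.586  2.121  1.25   0.474  0.049] [0.5559 0.0365 0.2896] [ 0.0483  0.9733 -0.0169  0.2238] [-1.5 -7.4 -2.5] 0.25249179210350203
[0.585 0.03  0.122]
dist mm 101.91267515748456 turn [-0.104 -0.333 -0.127]
[5.0, -1.0, 34.0, -0.035, -0.111, -0.042]
[9.0, -2.0, 33.0, -0.035, -0.111, -0.042]
[13.0, -2.0, 31.0, -0.035, -0.111, -0.042]
3 sim [array([ 0.3 ,  0.85, -0.77,  2.41,  2.5 ,  0.97, -0.89]), np.float64(0.0), 1.6757896102119306e-14]
```

>>> carry_out(
  motion=[
    [[1,-1,13,-0.013,-0.042,-0.016,10],[2,0,13,-0.013,-0.042,-0.016,10],[3,-1,13,-0.013,-0.042,-0.016,10],[3,0,12,-0.013,-0.042,-0.016,10],[4,-1,12,-0.013,-0.042,-0.016,10],[4,0,12,-0.013,-0.042,-0.016,10],[5,-1,12,-0.013,-0.042,-0.016,10],[5,0,11,-0.013,-0.039,-0.016,10]],
  ],
)

```text
clock: 10.1
tool_pos: [0.5911, 0.0408, 0.1972]
eef_rot: [-0.027, 0.924, 0.015, 0.38]
contact_force: [-0.3, -0.1, -2.6]
opening: 0.251
```

>>> carry_out(
  motion=[
    [[0,0,0,0,0,0,10],[0,0,0,0,0,0,10]],
  ],
)

```text
clock: 10.3
tool_pos: [0.5906, 0.0414, 0.1972]
eef_rot: [-0.027, 0.925, 0.015, 0.378]
contact_force: [-0.3, -0.4, -1.5]
opening: 0.256
```

```bash
python3 log.py; python3 - <<'E'
from plan import *
np.set_printoptions(precision=3,suppress=True)
p,Rt=cradle(3.5,0,[.552,.028,.085],49.5)
plan(p+[0,0,.07],Rt,1);plan(p,Rt,0)
for n in('scene','top'):
    s=snap(n,n+'1.png')
    h=hsv(s);m=(h[...,0]>3)&(h[...,0]<16)&(h[...,1]>150)&(h[...,2]>70)
    for b in blobs(m,40): print(n,b[1],b[2])
s=load('scene');t=load('top')
a=cv2.resize(s['pixels'][130:290,280:420,::-1],None,fx=3.4,fy=3.4,interpolation=cv2.INTER_CUBIC)
b=cv2.resize(t['pixels'][170:330,250:345,::-1],None,fx=3.4,fy=3.4,interpolation=cv2.INTER_CUBIC)
cv2.imwrite('pics/c3.png',np.hstack([a,b]))
E
```

```text
10.3 [ 0.262  0.839 -0.757  2.391  2.478  0.955 -0.903] [0.5906 0.0414 0.1972] [-0.0271  0.9252  0.0153  0.3782] [-0.3 -0.4 -1.5] 0.25608940618310144
dist mm 13.720897685416567 turn [ 0.006 -0.009 -0.005]
[8.0, -11.0, -1.0, 0.006, -0.009, -0.005]
1 sim [array([ 0.29,  0.85, -0.76,  2.42,  2.51,  0.98, -0.91]), np.float64(0.0), 2.672721759021614e-15]
dist mm 76.11083094121827 turn [ 0.006 -0.009 -0.005]
[29.0, -6.0, 24.0, 0.003, -0.005, -0.003]
[29.0, -6.0, 24.0, 0.003, -0.005, -0.003]
2 sim [array([ 0.27,  1.04, -0.73,  2.43,  2.61,  1.16, -0.94]), np.float64(0.0), 3.904093846004694e-16]
scene [342 178  21  19 144] [349.153 189.028]
```

View pics/c3.png

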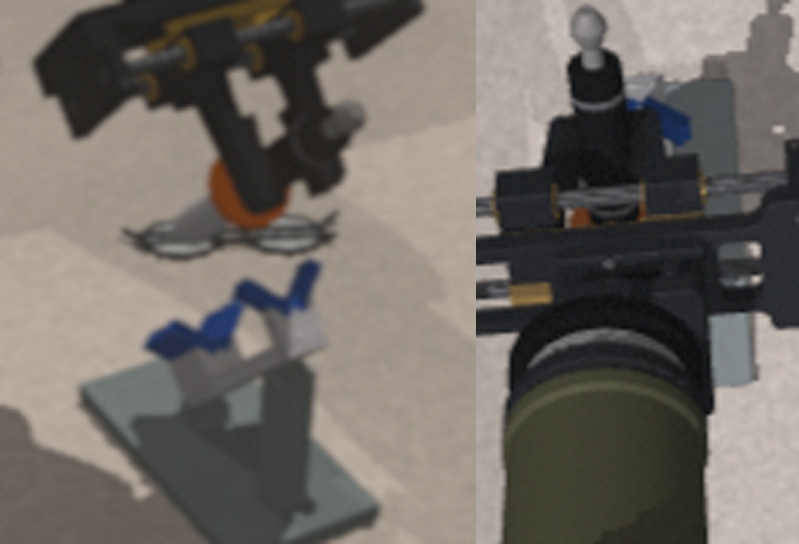

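The lamp is held cleanly above the cradle at 45°, offset to +y as the state also says. I'll correct sideways and lower it.

>>> carry_out(
  motion=[
    [[4,-6,-1,0.006,-0.009,-0.005,10],[4,-5,0,0,0,0,10],[8,0,8,0,0,0,10],[9,0,9,0,0,0,10],[9,0,9,0,0,0,10],[9,0,9,0,0,0,10],[0,0,0,0,0,0,10],[0,0,0,0,0,0,10]],
  ],
)

```text
clock: 11.2
tool_pos: [0.5851, 0.0319, 0.1511]
eef_rot: [-0.032, 0.92, 0.012, 0.39]
contact_force: [-28.5, -5.3, 49.4]
opening: 0.248
```

```bash
python3 log.py; python3 - <<'E'
from plan import *
np.set_printoptions(precision=3,suppress=True)
p,Rt=cradle(3.5,0,[.552,.028,.085],49.5)
plan(p,Rt,0)
s=snap('scene','scene2.png');t=snap('wrist','w5.png')
a=cv2.resize(s['pixels'][150:270,290:410,::-1],None,fx=4,fy=4,interpolation=cv2.INTER_CUBIC)
cv2.imwrite('pics/c4.png',np.hstack([a,t['pixels'][:,130:450,::-1]]))
E
```

```text
11.2 [ 0.263  0.982 -0.745  2.443  2.59   1.142 -0.94 ] [0.5851 0.0319 0.1511] [-0.0323  0.92    0.0125  0.3903] [-28.5  -5.3  49.4] 0.24821583422317375
dist mm 29.035979799564693 turn [0.004 0.017 0.007]
[21.0, -2.0, 20.0, 0.004, 0.017, 0.007]
1 sim [array([ 0.26,  1.04, -0.73,  2.43,  2.61,  1.17, -0.94]), np.float64(0.0), 2.5685854697044064e-16]
```

View pics/c4.png

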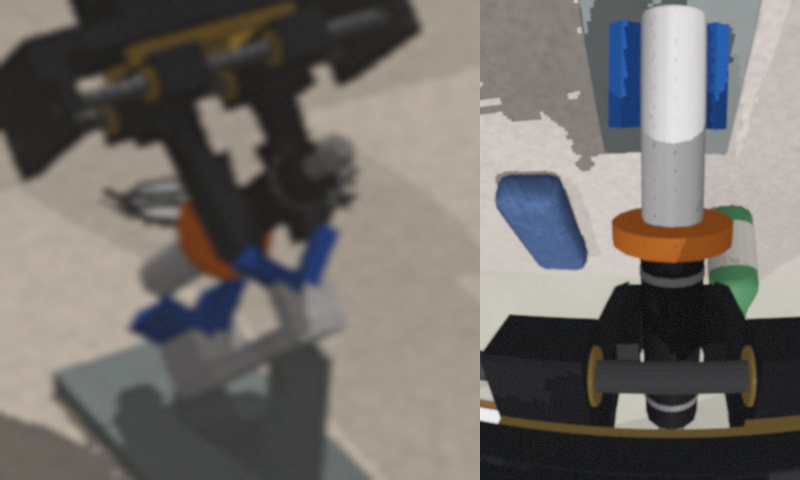

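The contact force is 57 N, 29 mm too early. The fingertips hit the upper saddle because the vertical approach came in from the up-slope side. The wrist view shows the lamp centred sideways over the lower saddle (673 against 670). I'll back off along the tool, shift down-slope, then go in perpendicular.

>>> carry_out(
  motion=[
    [[0,0,-12,0,0,0,10],[0,0,-10,0,0.008,0,10],[7,-1,0,0,0.008,0,10],[7,-1,0,0,0,0,10],[7,0,0,0,0,0,10],[0,0,0,0,0,0,10],[0,0,0,0,0,0,10]],
  ],
)

```text
clock: 12.0
tool_pos: [0.5543, 0.0267, 0.1426]
eef_rot: [-0.029, 0.927, 0.012, 0.375]
contact_force: [-0.4, -0.4, -2.3]
opening: 0.253
```

```bash
python3 log.py; python3 - <<'E'
from plan import *
np.set_printoptions(precision=3,suppress=True)
p,Rt=cradle(3.5,0,[.552,.028,.085],49.5)
plan(p,Rt,1)
t=snap('wrist','w6.png')
h=hsv(t);m=(h[...,0]>3)&(h[...,0]<16)&(h[...,1]>150)&(h[...,2]>70)
for b in blobs(m,40): print('collar px',b[1],b[2])
E
```

```text
12.0 [ 0.256  0.999 -0.751  2.515  2.579  1.198 -0.979] [0.5543 0.0267 0.1426] [-0.0288  0.9266  0.012   0.3749] [-0.4 -0.4 -2.3] 0.2526856242928188
dist mm 36.84845693622023 turn [ 0.001 -0.016  0.   ]
[-8.0, 1.0, 36.0, 0.001, -0.016, 0.0]
1 sim [array([ 0.26,  1.04, -0.73,  2.43,  2.61,  1.17, -0.94]), np.float64(0.0), 4.058032721776461e-15]
collar px [ 263  209  119   54 4439] [322.102 237.991]
```

Contact is gone and the lamp did not slip in the grip (collar still at (322,238)). Now I go in perpendicular.

>>> carry_out(
  motion=[
    [[-4,1,0,0,-0.008,0,10],[-4,0,6,0,-0.008,0,10],[0,0,8,0,0,0,10],[0,0,8,0,0,0,10],[0,0,6,0,0,0,10],[0,0,3,0,0,0,10],[0,0,0,0,0,0,10],[0,0,0,0,0,0,10]],
  ],
)

```text
clock: 12.85
tool_pos: [0.5817, 0.0294, 0.1271]
eef_rot: [-0.029, 0.923, 0.012, 0.383]
contact_force: [-0.6, 0.4, -1.9]
opening: 0.254
```

```bash
python3 log.py; python3 - <<'E'
from plan import *
np.set_printoptions(precision=3,suppress=True)
p,Rt=cradle(3.5,0,[.552,.028,.085],49.5)
plan(p,Rt,1)
E
```

```text
12.85 [ 0.26   1.037 -0.733  2.444  2.61   1.177 -0.947] [0.5817 0.0294 0.1271] [-0.0289  0.9233  0.0122  0.3828] [-0.6  0.4 -1.9] 0.25421641908301007
dist mm 5.9185786524171276 turn [0.001 0.001 0.001]
[1.0, 0.0, 6.0, 0.001, 0.001, 0.001]
1 sim [array([ 0.26,  1.04, -0.73,  2.43,  2.61,  1.17, -0.94]), np.float64(0.0), 7.928455212976675e-16]
```

No contact yet, with 6 mm to go. I'll advance gently.

>>> carry_out(
  motion=[
    [[0,0,2,0,0,0,10],[0,0,2,0,0,0,10],[0,0,1,0,0,0,10],[0,0,0,0,0,0,10]],
  ],
)

```text
clock: 13.25
tool_pos: [0.5846, 0.0293, 0.1246]
eef_rot: [-0.029, 0.923, 0.012, 0.383]
contact_force: [-6.7, -1.2, 7.4]
opening: 0.257
```

>>> carry_out(
  motion=[
    [[0,0,1,0,0,0,10],[0,0,0,0,0,0,10]],
  ],
)

```text
clock: 13.45
tool_pos: [0.5847, 0.0292, 0.1244]
eef_rot: [-0.03, 0.923, 0.012, 0.383]
contact_force: [-10.6, -3.5, 13.3]
opening: 0.251
```

```bash
python3 log.py; python3 - <<'E'
from h import *
s=snap('scene','scene3.png');t=snap('wrist','w7.png')
a=cv2.resize(s['pixels'][150:270,290:410,::-1],None,fx=4,fy=4,interpolation=cv2.INTER_CUBIC)
cv2.imwrite('pics/c5.png',np.hstack([a,t['pixels'][:,160:480,::-1]]))
E
```

```text
13.45 [ 0.261  1.043 -0.73   2.435  2.615  1.175 -0.942] [0.5847 0.0292 0.1244] [-0.0296  0.9231  0.0119  0.3832] [-10.6  -3.5  13.3] 0.25122545859664214
```

View pics/c5.png

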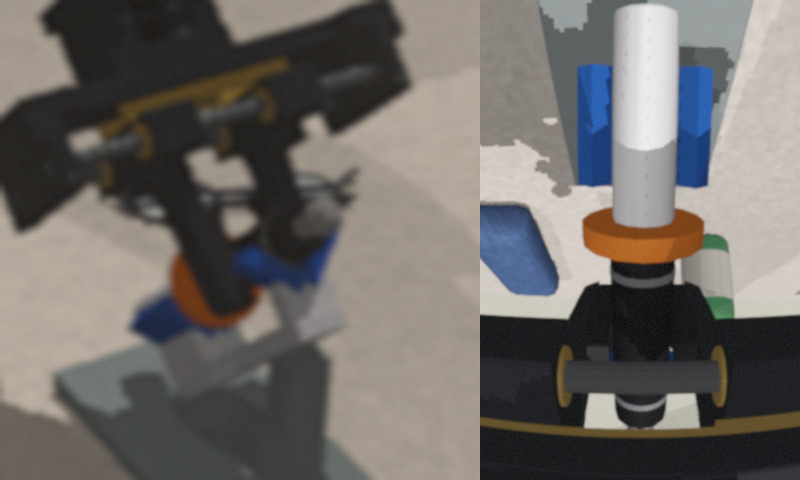

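The lamp lies in both saddles with about 17 N of contact normal to them, and it is centred (645 against 645). I'll release and back away along the tool axis.

>>> carry_out(
  motion=[
    [[0,0,-1,0,0,0,30],[0,0,0,0,0,0,40],[0,0,0,0,0,0,50],[0,0,0,0,0,0,60],[0,0,0,0,0,0,70],[0,0,0,0,0,0,70]],
  ],
)

```text
clock: 14.15
tool_pos: [0.5856, 0.0296, 0.1236]
eef_rot: [-0.029, 0.923, 0.012, 0.383]
contact_force: [-0.3, -0.1, 0.3]
opening: 0.695
```

>>> carry_out(
  motion=[
    [[0,0,-15,0,0,0,70],[0,0,-20,0,0,0,70],[0,0,-15,0,0,0,70],[0,0,0,0,0,0,70]],
  ],
)

```text
clock: 14.55
tool_pos: [0.5493, 0.0276, 0.1598]
eef_rot: [-0.03, 0.923, 0.012, 0.383]
contact_force: [-0.3, -0.0, -0.0]
opening: 0.698
```

```bash
python3 log.py; python3 - <<'E'
from h import *
s=snap('scene','scene4.png');t=snap('wrist','w8.png');t['fish']=1
h=hsv(t);m=(h[...,0]>3)&(h[...,0]<16)&(h[...,1]>150)&(h[...,2]>70)
for b in blobs(m,40): print('collar px',b[1],b[2]); uw=b[2]
a=cv2.resize(s['pixels'][150:270,290:410,::-1],None,fx=4,fy=4,interpolation=cv2.INTER_CUBIC)
cv2.imwrite('pics/c6.png',np.hstack([a,t['pixels'][:,160:480,::-1]]))
h=hsv(s);m=(h[...,0]>3)&(h[...,0]<16)&(h[...,1]>150)&(h[...,2]>70)
for b in blobs(m,20): print('scene',b[1],b[2]); print(tri(t,uw,s,b[2]))
E
```

```text
14.55 [ 0.255  0.967 -0.768  2.54   2.566  1.208 -0.989] [0.5493 0.0276 0.1598] [-0.0297  0.9232  0.0124  0.3829] [-0.3 -0.  -0. ] 0.6975228172633829
collar px [ 277  166   90   27 1876] [321.30063966 178.51599147]
scene [331 211  21  22 194] [338.36597938 222.9742268 ]
(array([0.55254819, 0.02407776, 0.08550234]), [np.float64(0.003955553251818531), np.float64(0.003955553251818539)])
```

View pics/c6.png

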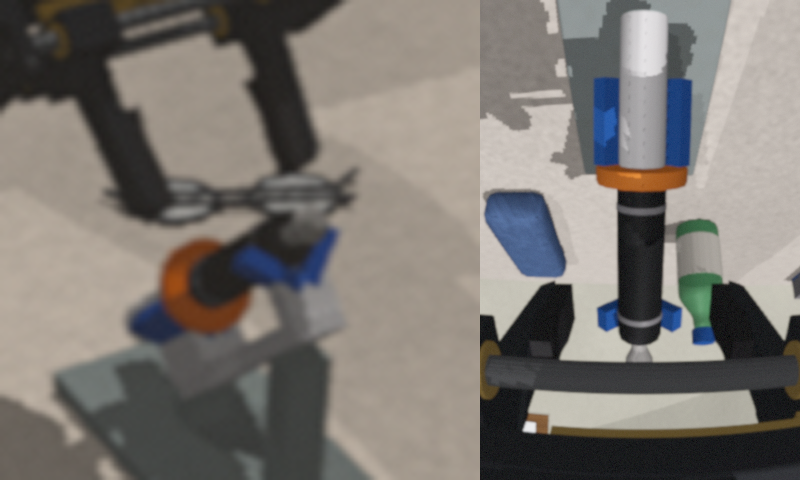

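The lamp slid down until the collar met the lower saddle, and it lies in both saddles with the gripper clear. Next I plan the regrasp tilted towards vertical, and the fork pose that follows from it.

```bash
cat > job.py <<'E'
from plan import *
np.set_printoptions(precision=3,suppress=True)
O=[.5496,.027,.085]
S=np.array([.552,-.285,.150]) # fork seat
def fork(az,tau,xl,up):
    a,e=np.radians(az),np.radians(tau);zt=np.array([np.cos(a)*np.cos(e),np.sin(a)*np.cos(e),-np.sin(e)])
    return S+[0,0,xl*.001+up]-.003*zt,rot(zt,[-np.sin(a),np.cos(a),0])
E
python3 - <<'E'
from job import *
q0=readout.get_state()['q']
for tau in(20,28):
    p,Rt=cradle(3.2,tau,O,47); z=Rt.apply([0,0,1])
    q1=follow(q0,p-.06*z,Rt,10);q2=follow(q1[0],p,Rt,10);print(tau,'pre',q1,'\n grasp',q2)
    up=follow(q2[0],p+[-.05,0,.14],Rt,15);print(' lift',up)
    for az in(-50,-35,-20,0):
        f,Rf=fork(az,tau,47,.11);q3=follow(up[0],f,Rf,30);f,Rf=fork(az,tau,47,0);q4=follow(q3[0],f,Rf,15);print('  az',az,q3,q4)
p,Rt=cradle(3.2,25,O,47);z=Rt.apply([0,0,1]);plan(p-.06*z,Rt,0)
E
```

```text
20 pre (array([ 0.158,  0.704, -0.485,  2.227,  2.05 ,  0.394, -0.53 ]), np.float64(1.3910575490190352e-10), 7.631005346854409e-11) 
 grasp (array([ 0.182,  0.845, -0.53 ,  2.181,  2.15 ,  0.49 , -0.585]), np.float64(5.826091187634211e-14), 3.259063695260805e-14)
 lift (array([-0.117,  0.481, -0.054,  2.22 ,  1.479,  0.069,  0.004]), np.float64(0.0002449582673363011), 0.0001269568270487231)
  az -50 (array([ 0.279,  0.78 , -0.377,  2.418,  2.234,  1.438, -1.417]), np.float64(6.586958912464543e-14), 2.772320761879382e-14) (array([ 0.262,  1.077, -0.352,  2.423,  2.31 ,  1.671, -1.597]), np.float64(9.061632233594367e-15), 3.4287966916277547e-15)
  az -35 (array([ 0.548,  0.805, -0.55 ,  2.522,  2.595,  1.502, -1.278]), np.float64(1.1142476435854447e-13), 4.440081908732435e-14) (array([ 0.516,  1.133, -0.499,  2.529,  2.698,  1.815, -1.338]), np.float64(4.4857552879265693e-14), 1.3977688314430559e-14)
  az -20 (array([ 0.877,  0.837, -0.738,  2.522,  2.95 ,  1.345, -1.035]), np.float64(1.7250137360306106e-13), 7.195718434304114e-14) (array([ 0.834,  1.162, -0.667,  2.529,  3.087,  1.637
[... 1362 characters left out ...]
-15) (array([ 0.87 ,  1.046, -0.736,  2.486,  2.931,  1.371, -0.933]), np.float64(1.6637725532859876e-14), 7.201879955091366e-15)
  az 0 (array([ 1.355,  0.893, -1.178,  2.305,  2.931,  0.596, -0.536]), np.float64(4.4378830685741095e-14), 2.1395642502842122e-14) (array([ 1.288,  1.154, -1.074,  2.342,  3.057,  0.809, -0.438]), np.float64(1.0941894251309672e-14), 5.0144731880746704e-15)
dist mm 21.24006032071628 turn [0.004 0.438 0.005]
[-5.0, -0.0, -1.0, 0.001, 0.11, 0.001]
[-5.0, -0.0, -2.0, 0.001, 0.11, 0.001]
[-5.0, -0.0, -2.0, 0.001, 0.11, 0.001]
[-4.0, -0.0, -3.0, 0.001, 0.11, 0.001]
4 sim [array([-0.05,  0.67, -0.14,  2.14,  1.7 ,  0.12, -0.2 ]), np.float64(0.0), 2.308002607087094e-06]
```

```bash
python3 - <<'E'
from job import *
p,Rt=cradle(3.2,20,O,47);z=Rt.apply([0,0,1]);plan(p-.055*z,Rt,5)
E
```

```text
dist mm 14.033465538716895 turn [0.004 0.351 0.005]
[-3.0, -0.0, -1.0, 0.001, 0.07, 0.001]
[-3.0, -0.0, -1.0, 0.001, 0.07, 0.001]
[-3.0, -0.0, -1.0, 0.001, 0.07, 0.001]
[-3.0, -0.0, -1.0, 0.001, 0.07, 0.001]
[-2.0, -0.0, -1.0, 0.001, 0.07, 0.001]
5 sim [array([ 0.16,  0.72, -0.49,  2.22,  2.06,  0.4 , -0.54]), np.float64(0.0), 5.744670440166725e-11]
```

>>> carry_out(
  motion=[
    [[-2,0,-1,0,0.05,0,70],[-2,0,-1,0,0.05,0,70],[-2,0,-1,0,0.05,0,70],[-2,0,-1,0,0.05,0,70],[-2,0,-1,0,0.05,0,70],[-2,0,-1,0,0.05,0,70],[-2,0,0,0,0.05,0,70],[0,0,0,0,0,0,70]],
  ],
)

```text
clock: 15.45
tool_pos: [0.5606, 0.0279, 0.1731]
eef_rot: [-0.03, 0.975, 0.006, 0.219]
contact_force: [0.1, -0.4, -1.4]
opening: 0.7
```

```bash
python3 log.py; python3 - <<'E'
from job import *
p,Rt=cradle(3.2,20,O,47);plan(p,Rt,1)
E
```

```text
15.45 [ 0.155  0.713 -0.49   2.228  2.07   0.406 -0.548] [0.5606 0.0279 0.1731] [-0.03    0.9753  0.0064  0.2186] [ 0.1 -0.4 -1.4] 0.7001212111829758
dist mm 56.235834640871914 turn [0.002 0.005 0.005]
[3.0, -0.0, 56.0, 0.002, 0.005, 0.005]
1 sim [array([ 0.18,  0.85, -0.53,  2.18,  2.16,  0.49, -0.59]), np.float64(0.0), 2.4854796193475897e-14]
```

>>> carry_out(
  motion=[
    [[1,0,12,0,0.005,0.005,70],[1,0,14,0,0,0,70],[1,0,14,0,0,0,70],[0,0,10,0,0,0,70],[0,0,6,0,0,0,70],[0,0,0,0,0,0,70],[0,0,0,0,0,0,70]],
  ],
)

```text
clock: 16.15
tool_pos: [0.5782, 0.0292, 0.1198]
eef_rot: [-0.028, 0.976, 0.008, 0.214]
contact_force: [0.4, 0.3, 0.4]
opening: 0.7
```

```bash
python3 log.py; python3 - <<'E'
from job import *
p,Rt=cradle(3.2,20,O,47);plan(p,Rt,1)
E
```

```text
16.15 [ 0.178  0.847 -0.534  2.193  2.159  0.497 -0.601] [0.5782 0.0292 0.1198] [-0.0281  0.9765  0.0075  0.2137] [0.4 0.3 0.4] 0.7003599310396088
dist mm 3.5800309325067428 turn [ 0.003 -0.005  0.001]
[-4.0, -1.0, 0.0, 0.003, -0.005, 0.001]
1 sim [array([ 0.18,  0.85, -0.53,  2.18,  2.16,  0.49, -0.59]), np.float64(0.0), 1.7988163145455286e-14]
```

>>> carry_out(
  motion=[
    [[-3,0,0,0,0,0,35],[0,0,0,0,0,0,10],[0,0,0,0,0,0,10],[0,0,0,0,0,0,10],[0,0,0,0,0,0,10],[0,0,0,0,0,0,10],[0,0,0,0,0,0,10],[0,0,0,0,0,0,10]],
  ],
)

```text
clock: 16.95
tool_pos: [0.5812, 0.0289, 0.1213]
eef_rot: [-0.028, 0.976, 0.007, 0.214]
contact_force: [-0.2, -1.5, 1.8]
opening: 0.252
```

```bash
python3 log.py
```

```text
16.95 [ 0.174  0.843 -0.525  2.185  2.15   0.487 -0.592] [0.5812 0.0289 0.1213] [-0.0279  0.9764  0.007   0.2141] [-0.2 -1.5  1.8] 0.2517176305149884
```

Gripped. I lift out perpendicular to the cradle.

>>> carry_out(
  motion=[
    [[3,0,-8,0,0,0,10],[4,0,-12,0,0,0,10],[4,0,-12,0,0,0,10],[5,0,-14,0,0,0,10],[0,0,0,0,0,0,10]],
  ],
)

```text
clock: 17.45
tool_pos: [0.5457, 0.0274, 0.1577]
eef_rot: [-0.029, 0.976, 0.007, 0.214]
contact_force: [-0.6, 0.1, -1.3]
opening: 0.246
```

```bash
python3 log.py; python3 - <<'E'
from job import *
t=snap('wrist','w9.png');t['fish']=1
h=hsv(t);m=(h[...,0]>3)&(h[...,0]<16)&(h[...,1]>150)&(h[...,2]>70)
for b in blobs(m,40): print('collar px',b[1],b[2])
f,Rf=fork(-35,20,46.5,.13);plan(f,Rf,16)
E
```

```text
17.45 [ 0.184  0.749 -0.545  2.27   2.125  0.473 -0.609] [0.5457 0.0274 0.1577] [-0.0288  0.9764  0.0074  0.2139] [-0.6  0.1 -1.3] 0.24604378634456006
collar px [ 269  192  107   30 2651] [322.101 205.951]
dist mm 354.25589923771196 turn [ 0.507 -0.76   0.464]
[-4.0, -19.0, -10.0, 0.032, -0.048, 0.029]
[-5.0, -20.0, -9.0, 0.032, -0.048, 0.029]
[-6.0, -20.0, -8.0, 0.032, -0.048, 0.029]
[-7.0, -20.0, -8.0, 0.032, -0.048, 0.029]
[-7.0, -20.0, -7.0, 0.032, -0.048, 0.029]
[-8.0, -20.0, -6.0, 0.032, -0.048, 0.029]
[-9.0, -20.0, -5.0, 0.032, -0.048, 0.029]
[-10.0, -20.0, -3.0, 0.032, -0.048, 0.029]
[-11.0, -19.0, -2.0, 0.032, -0.048, 0.029]
[-11.0, -19.0, -1.0, 0.032, -0.048, 0.029]
[-12.0, -19.0, -0.0, 0.032, -0.048, 0.029]
[-12.0, -18.0, 1.0, 0.032, -0.048, 0.029]
[-13.0, -18.0, 2.0, 0.032, -0.048, 0.029]
[-13.0, -17.0, 3.0, 0.032, -0.048, 0.029]
[-13.0, -17.0, 5.0, 0.032, -0.048, 0.029]
[-14.0, -16.0, 6.0, 0.032, -0.048, 0.029]
16 sim [array([ 0.6 ,  0.75, -0.62,  2.51,  2.56,  1.45, -1.22]), np.float64(0.0), 1.339193242417214e-13]
```

>>> carry_out(
  motion=[
    [[-8,0,-17,0,0,0,10],[-14,0,-32,0,-0.05,0,10],[-14,0,-32,0,-0.05,0,10],[0,0,0,0,-0.05,0,10]],
  ],
)

```text
clock: 17.9
tool_pos: [0.5464, 0.0274, 0.2495]
eef_rot: [-0.028, 0.956, 0.009, 0.291]
contact_force: [0.3, -1.8, -2.9]
opening: 0.251
```

```bash
python3 log.py; python3 - <<'E'
from job import *
f,Rf=fork(-35,20,46.5,.12);plan(f,Rf,16)
E
```

```text
17.9 [ 0.241  0.576 -0.627  2.326  2.172  0.498 -0.679] [0.5464 0.0274 0.2495] [-0.0277  0.9561  0.0088  0.2914] [ 0.3 -1.8 -2.9] 0.2506164616398701
dist mm 318.18070564040517 turn [ 0.536 -0.606  0.418]
[-2.0, -19.0, -4.0, 0.033, -0.038, 0.026]
[-2.0, -19.0, -3.0, 0.033, -0.038, 0.026]
[-3.0, -20.0, -3.0, 0.033, -0.038, 0.026]
[-3.0, -19.0, -2.0, 0.033, -0.038, 0.026]
[-4.0, -19.0, -1.0, 0.033, -0.038, 0.026]
[-5.0, -19.0, -0.0, 0.033, -0.038, 0.026]
[-5.0, -19.0, 1.0, 0.033, -0.038, 0.026]
[-6.0, -19.0, 1.0, 0.033, -0.038, 0.026]
[-6.0, -19.0, 2.0, 0.033, -0.038, 0.026]
[-6.0, -19.0, 3.0, 0.033, -0.038, 0.026]
[-7.0, -18.0, 4.0, 0.033, -0.038, 0.026]
[-7.0, -18.0, 5.0, 0.033, -0.038, 0.026]
[-7.0, -18.0, 6.0, 0.033, -0.038, 0.026]
[-7.0, -17.0, 7.0, 0.033, -0.038, 0.026]
[-8.0, -17.0, 7.0, 0.033, -0.038, 0.026]
[-8.0, -16.0, 8.0, 0.033, -0.038, 0.026]
16 sim [array([ 0.6 ,  0.78, -0.63,  2.52,  2.56,  1.49, -1.22]), np.float64(0.0), 1.4968761094202443e-13]
```

>>> carry_out(
  motion=[
    [[-4,-19,-8,0.033,-0.038,0.026,10],[-4,-19,-8,0.033,-0.038,0.026,10],[-4,-20,-6,0.033,-0.038,0.026,10],[-4,-19,-2,0.033,-0.038,0.026,10],[-4,-19,-1,0.033,-0.038,0.026,10],[-5,-19,0,0.033,-0.038,0.026,10],[-5,-19,1,0.033,-0.038,0.026,10],[-6,-19,1,0.033,-0.038,0.026,10]],
  ],
)

```text
clock: 18.7
tool_pos: [0.5451, -0.1273, 0.2921]
eef_rot: [0.112, 0.894, -0.083, 0.426]
contact_force: [0.5, -0.7, -3.1]
opening: 0.248
```

```bash
python3 log.py; python3 - <<'E'
from job import *
f,Rf=fork(-35,20,46.5,.12);plan(f,Rf,8)
E
```

```text
18.7 [ 0.463  0.613 -0.702  2.497  2.419  0.987 -1.01 ] [ 0.5451 -0.1273  0.2921] [ 0.1118  0.8938 -0.0826  0.4264] [ 0.5 -0.7 -3.1] 0.24759586624477073
dist mm 158.18816387227713 turn [ 0.269 -0.312  0.211]
[-5.0, -19.0, 3.0, 0.034, -0.039, 0.026]
[-6.0, -18.0, 4.0, 0.034, -0.039, 0.026]
[-6.0, -18.0, 5.0, 0.034, -0.039, 0.026]
[-6.0, -18.0, 6.0, 0.034, -0.039, 0.026]
[-7.0, -17.0, 7.0, 0.034, -0.039, 0.026]
[-7.0, -17.0, 7.0, 0.034, -0.039, 0.026]
[-7.0, -17.0, 8.0, 0.034, -0.039, 0.026]
[-7.0, -16.0, 9.0, 0.034, -0.039, 0.026]
8 sim [array([ 0.6 ,  0.78, -0.63,  2.51,  2.56,  1.48, -1.22]), np.float64(0.0), 9.311714336234582e-14]
```

>>> carry_out(
  motion=[
    [[-5,-19,3,0.034,-0.039,0.026,10],[-6,-18,4,0.034,-0.039,0.026,10],[-6,-18,5,0.034,-0.039,0.026,10],[-6,-18,6,0.034,-0.039,0.026,10],[-7,-17,7,0.034,-0.039,0.026,10],[-7,-17,7,0.034,-0.039,0.026,10],[-7,-17,8,0.034,-0.039,0.026,10],[-7,-16,9,0.034,-0.039,0.026,10]],
  ],
)

```text
clock: 19.5
tool_pos: [0.5503, -0.2829, 0.3181]
eef_rot: [0.246, 0.781, -0.174, 0.547]
contact_force: [0.1, -0.2, -1.5]
opening: 0.249
```

>>> carry_out(
  motion=[
    [[0,0,0,0,0,0,10],[0,0,0,0,0,0,10]],
  ],
)

```text
clock: 19.7
tool_pos: [0.5504, -0.2816, 0.3179]
eef_rot: [0.245, 0.782, -0.173, 0.546]
contact_force: [0.2, -0.2, -3.0]
opening: 0.247
```

```bash
python3 log.py; python3 - <<'E'
from job import *
f,Rf=fork(-35,20,46.5,.12);plan(f,Rf,1)
s=snap('scene','scene5.png');t=snap('top','top5.png');w=snap('wrist','w10.png')
a=cv2.resize(s['pixels'][120:300,100:240,::-1],None,fx=3.2,fy=3.2,interpolation=cv2.INTER_CUBIC)
b=w['pixels'][:,150:490,::-1]
b=cv2.copyMakeBorder(b,0,a.shape[0]-480,0,0,cv2.BORDER_CONSTANT)
cv2.imwrite('pics/c7.png',np.hstack([a,b]))
E
```

```text
19.7 [ 0.594  0.781 -0.629  2.512  2.559  1.48  -1.215] [ 0.5504 -0.2816  0.3179] [ 0.2446  0.7825 -0.1733  0.5458] [ 0.2 -0.2 -3. ] 0.24720837070254556
dist mm 1.9430454985825174 turn [ 0.    -0.002  0.005]
[0.0, -2.0, 1.0, 0.0, -0.002, 0.005]
1 sim [array([ 0.6 ,  0.78, -0.63,  2.51,  2.56,  1.48, -1.22]), np.float64(0.0), 1.335155704974077e-15]
```

View pics/c7.png

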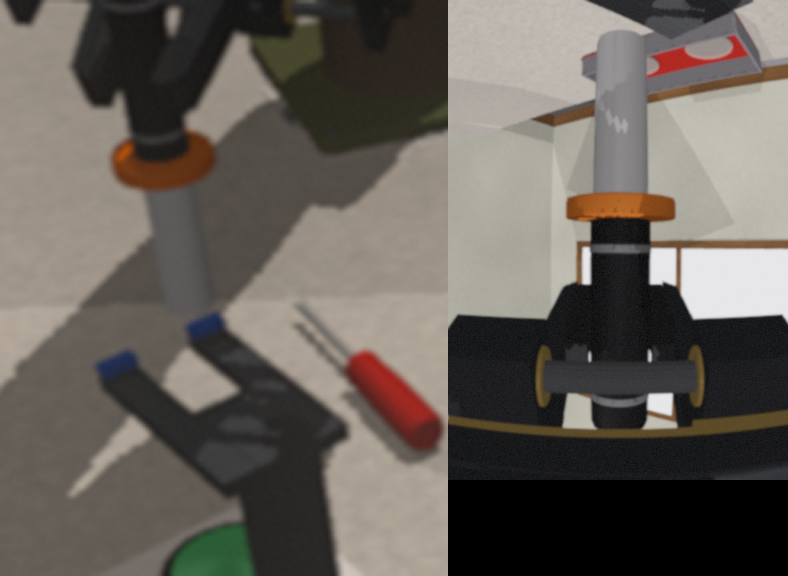

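The scene view shows the lamp vertical above the slot, collar near (151,169) and nose end near (159,215), with the fork free below. I check alignment numerically against the slot in the same camera, so that calibration error cancels.

```bash
python3 - <<'E'
from job import *
s=load('scene');st=readout.get_state();e=R.from_quat(st['eef_rot'])
g=st['tool_pos']+e.apply([0,0,.003]);print('grasp pt',g)
h=hsv(s);m=(h[...,0]>3)&(h[...,0]<16)&(h[...,1]>150)&(h[...,2]>70)
for b in blobs(m,40):
    ys,xs=np.nonzero(b[3]);print('collar',b[1],b[2],cv2.fitEllipse(cv2.convexHull(np.c_[xs,ys].astype(np.int32)))[0])
print('pred collar/nose',proj(s,[g-[0,0,.0425],g-[0,0,.1185]]))
# nose edges rows (grey column) horizontal midpoints
g_=cv2.cvtColor(s['pixels'],cv2.COLOR_RGB2GRAY).astype(float);g_=cv2.GaussianBlur(g_,(3,3),0)
f=lambda x,y:((x+.5)/3.2-.5+100,(y+.5)/3.2-.5+120)
for y in(185,195,205,210): 
    d=np.gradient(g_[y]);L=144+np.argmax(np.abs(d[144:156]));Rr=156+np.argmax(np.abs(d[156:172]));print(y,L,Rr,(L+Rr)/2, 'pred',np.interp(y,proj(s,[g-[0,0,.0425],g-[0,0,.1185]])[:,1],proj(s,[g-[0,0,.0425],g-[0,0,.1185]])[:,0]))
C=plane(s,[f(192,414),f(237,391),f(137,371),f(192,341),f(98,365),f(222,320)],.15);print('slot corners in z=.15\n',C)
L=plane(s,[(136,233.1),(163.8,221.2)],.154);m=L.mean(0);u=np.array([.9588,.2840,0]);print('seat by scene lips',m+.0355*u, 'by closed end',C[:2].mean(0)-.018*u)
a=np.c_[[.0,0,0]]
E
```

```text
grasp pt [ 0.553 -0.283  0.318]
collar [136 162  31  17 298] [151.054 171.493] (150.59063720703125, 169.55458068847656)
pred collar/nose [[150.817 165.774]
 [159.639 211.459]]
185 146 159 152.5 pred 154.52960708988127
195 145 161 153.0 pred 156.46073753202654
205 150 162 156.0 pred 158.39186797417182
210 151 163 157.0 pred 159.35743319524445
slot corners in z=.15
 [[ 0.576 -0.296  0.15 ]
 [ 0.567 -0.273  0.15 ]
 [ 0.531 -0.311  0.15 ]
 [ 0.517 -0.282  0.15 ]
 [ 0.517 -0.327  0.15 ]
 [ 0.506 -0.264  0.15 ]]
seat by scene lips [ 0.553 -0.286  0.154] by closed end [ 0.554 -0.29   0.15 ]
```

```bash
sed -i 's/^S=.*/S=np.array([.5525,-.2865,.150])/' job.py; python3 - <<'E'
from job import *
f,Rf=fork(-35,20,46.5,.09);plan(f,Rf,3)
E
```

```text
dist mm 31.390878448309568 turn [ 0.001 -0.001  0.005]
[10.0, -1.0, 4.0, 0.0, -0.0, 0.002]
[10.0, -1.0, 4.0, 0.0, -0.0, 0.002]
[10.0, -1.0, 4.0, 0.0, -0.0, 0.002]
3 sim [array([ 0.59,  0.87, -0.61,  2.53,  2.6 ,  1.58, -1.24]), np.float64(0.0), 1.4270718885758526e-14]
```

>>> carry_out(
  motion=[
    [[10,-1,4,0,0,0.002,10],[10,-1,4,0,0,0.002,10],[10,-2,4,0,0,0,10],[0,0,0,0,0,0,10],[0,0,0,0,0,0,10]],
  ],
)

```text
clock: 20.35
tool_pos: [0.549, -0.2855, 0.2864]
eef_rot: [0.246, 0.781, -0.172, 0.547]
contact_force: [0.0, -0.4, -2.0]
opening: 0.247
```

```bash
python3 log.py; python3 - <<'E'
from job import *
f,Rf=fork(-35,20,46.5,.09);plan(f,Rf,1)
s=snap('scene','scene6.png');t=snap('top','top6.png')
a=cv2.resize(s['pixels'][165:275,115:205,::-1],None,fx=5,fy=5,interpolation=cv2.INTER_CUBIC)
b=cv2.resize(t['pixels'][175:285,440:510,::-1],None,fx=5,fy=5,interpolation=cv2.INTER_CUBIC)
cv2.imwrite('pics/c8.png',np.hstack([a,b]))
E
```

```text
20.35 [ 0.589  0.877 -0.615  2.53   2.601  1.584 -1.24 ] [ 0.549  -0.2855  0.2864] [ 0.2461  0.7815 -0.1725  0.5469] [ 0.  -0.4 -2. ] 0.24693984045826875
dist mm 1.715036535792091 turn [ 0.    -0.     0.001]
[-1.0, 1.0, 0.0, 0.0, -0.0, 0.001]
1 sim [array([ 0.59,  0.87, -0.62,  2.53,  2.6 ,  1.58, -1.24]), np.float64(0.0), 1.5632698124229751e-15]
```

View pics/c8.png

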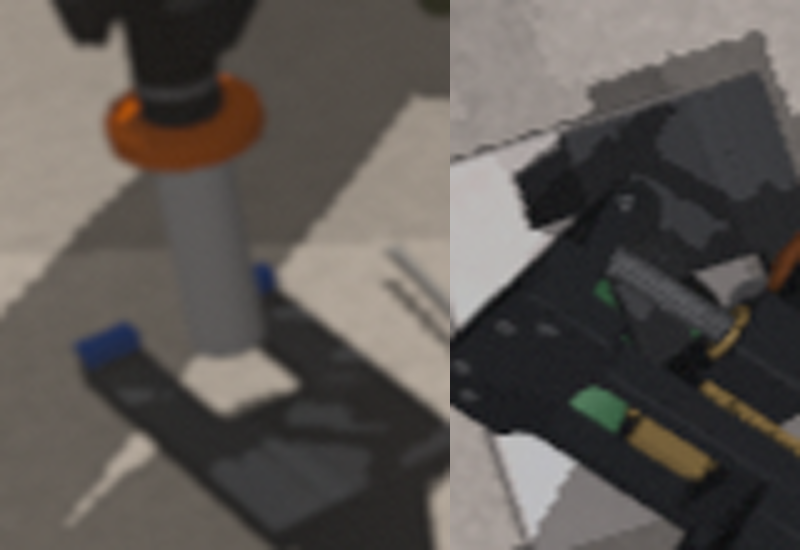

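The nose end sits above the slot at about (226,345) in the crop. The slot's white gap runs from 182 to 300, with both lips outside the nose. I'll lower in steps and watch the force.

>>> carry_out(
  motion=[
    [[5,0,2,0,0,0,10],[5,0,2,0,0,0,10],[5,0,2,0,0,0,10],[5,0,2,0,0,0,10],[5,0,2,0,0,0,10],[5,0,1,0,0,0,10],[0,0,0,0,0,0,10]],
  ],
)

```text
clock: 21.15
tool_pos: [0.5487, -0.286, 0.2531]
eef_rot: [0.246, 0.782, -0.173, 0.546]
contact_force: [0.7, -0.6, -2.2]
opening: 0.249
```

```bash
python3 log.py
```

```text
21.15 [ 0.578  0.975 -0.6    2.539  2.632  1.682 -1.257] [ 0.5487 -0.286   0.2531] [ 0.2464  0.7818 -0.1727  0.5461] [ 0.7 -0.6 -2.2] 0.2488232811740205
```

The nose is in the slot with no side force. Continuing down.

>>> carry_out(
  motion=[
    [[6,0,2,0,0,0,10],[6,0,2,0,0,0,10],[6,0,2,0,0,0,10],[6,0,2,0,0,0,10],[6,0,2,0,0,0,10],[5,0,2,0,0,0,10],[3,0,1,0,0,0,10],[0,0,0,0,0,0,10]],
  ],
)

```text
clock: 21.95
tool_pos: [0.5481, -0.2856, 0.2135]
eef_rot: [0.246, 0.782, -0.173, 0.546]
contact_force: [-0.9, -0.3, -1.4]
opening: 0.243
```

```bash
python3 log.py;  python3 - <<'E'
from job import *
f,Rf=fork(-35,20,46.5,0.0);plan(f,Rf,1)
s=snap('scene','scene7.png')
a=cv2.resize(s['pixels'][165:275,115:205,::-1],None,fx=5,fy=5,interpolation=cv2.INTER_CUBIC)
cv2.imwrite('pics/c9.png',a)
E
```

```text
21.95 [ 0.565  1.09  -0.576  2.538  2.675  1.789 -1.274] [ 0.5481 -0.2856  0.2135] [ 0.2464  0.7815 -0.1728  0.5465] [-0.9 -0.3 -1.4] 0.24321668259116805
dist mm 16.12311419924859 turn [-0.001 -0.001  0.001]
[15.0, 2.0, 7.0, -0.001, -0.001, 0.001]
1 sim [array([ 0.56,  1.13, -0.57,  2.52,  2.7 ,  1.82, -1.27]), np.float64(0.0), 1.9078803932353506e-15]
```

View pics/c9.png

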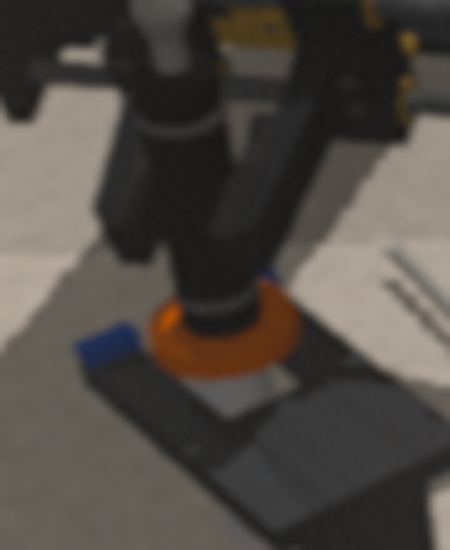

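The collar is just above the tines, behind both lips. Final slow lowering, with a 2 mm shift inward.

>>> carry_out(
  motion=[
    [[3,1,2,0,0,0,10],[3,1,2,0,0,0,10],[2,0,1,0,0,0,10],[0,0,0,0,0,0,10],[0,0,0,0,0,0,10]],
  ],
)

```text
clock: 22.5
tool_pos: [0.5509, -0.2851, 0.2049]
eef_rot: [0.246, 0.781, -0.173, 0.547]
contact_force: [0.7, -0.1, -2.5]
opening: 0.245
```

```bash
python3 log.py
```

```text
22.5 [ 0.561  1.112 -0.571  2.528  2.684  1.801 -1.274] [ 0.5509 -0.2851  0.2049] [ 0.2464  0.7813 -0.1729  0.5468] [ 0.7 -0.1 -2.5] 0.24461558436336567
```

>>> carry_out(
  motion=[
    [[2,0,1,0,0,0,10],[2,0,1,0,0,0,10],[0,0,0,0,0,0,10],[0,0,0,0,0,0,10]],
  ],
)

```text
clock: 22.9
tool_pos: [0.5517, -0.2855, 0.2014]
eef_rot: [0.246, 0.781, -0.173, 0.548]
contact_force: [-1.4, 0.3, 3.4]
opening: 0.251
```

>>> carry_out(
  motion=[
    [[2,0,1,0,0,0,10],[0,0,0,0,0,0,10]],
  ],
)

```text
clock: 23.1
tool_pos: [0.5521, -0.2858, 0.2013]
eef_rot: [0.246, 0.779, -0.173, 0.55]
contact_force: [-5.2, 3.4, 12.9]
opening: 0.25
```

```bash
python3 log.py
```

```text
23.1 [ 0.56   1.127 -0.567  2.524  2.694  1.818 -1.274] [ 0.5521 -0.2858  0.2013] [ 0.2458  0.7792 -0.1734  0.5498] [-5.2  3.4 12.9] 0.2503742728633782
```

The collar is on the tines: the upward force rose to 13 N at z = 0.2015. I'll relieve slightly, release and withdraw along the tool.

>>> carry_out(
  motion=[
    [[-2,0,-1,0,0,0,22],[0,0,0,0,0,0,32],[0,0,0,0,0,0,40],[0,0,0,0,0,0,50],[0,0,0,0,0,0,60],[0,0,0,0,0,0,70],[0,0,0,0,0,0,70]],
  ],
)

```text
clock: 23.8
tool_pos: [0.5513, -0.2854, 0.2003]
eef_rot: [0.246, 0.781, -0.173, 0.547]
contact_force: [0.1, -1.0, -0.7]
opening: 0.694
```

```bash
python3 log.py;  python3 - <<'E'
from job import *
s=readout.get_state();e=R.from_quat(s['eef_rot']);z=e.apply([0,0,1])
print(follow(s['q'],s['tool_pos']-.12*z+[0,0,.03],e,15))
E
```

```text
23.8 [ 0.561  1.123 -0.568  2.525  2.689  1.809 -1.274] [ 0.5513 -0.2854  0.2003] [ 0.2464  0.7814 -0.1729  0.5467] [ 0.1 -1.  -0.7] 0.6942450759885264
(array([ 0.296,  1.072, -0.632,  2.56 ,  2.249,  2.09 , -1.719]), np.float64(0.09249806985429265), 0.35634334560073444)
```

Straight back runs into the elbow limit. Straight up is the path I came down, and the open fingers slide along the lamp without touching, so I leave that way.

>>> carry_out(
  motion=[
    [[-5,0,-2,0,0,0,70],[-9,0,-3,0,0,0,70],[-14,0,-5,0,0,0,70],[-14,0,-5,0,0,0,70],[-14,0,-5,0,0,0,70],[-14,0,-5,0,0,0,70],[-14,0,-5,0,0,0,70],[-14,0,-5,0,0,0,70]],
  ],
)

```text
clock: 24.6
tool_pos: [0.5516, -0.2856, 0.3061]
eef_rot: [0.246, 0.781, -0.173, 0.547]
contact_force: [0.5, 0.1, 0.6]
opening: 0.698
```

>>> carry_out(
  motion=[
    [[-14,0,-5,0,0,0,70],[-14,0,-5,0,0,0,70],[-14,0,-5,0,0,0,70],[0,20,0,0,0,0,70],[0,40,0,0,0,0,70],[0,40,0,0,0,0,70],[0,40,0,0,0,0,70],[0,0,0,0,0,0,70]],
  ],
)

```text
clock: 25.4
tool_pos: [0.6361, -0.1644, 0.351]
eef_rot: [0.244, 0.781, -0.168, 0.549]
contact_force: [-1.0, 0.2, 0.5]
opening: 0.7
```

```bash
python3 log.py;  python3 - <<'E'
from job import *
s=snap('scene','scene8.png');t=snap('top','top8.png')
a=cv2.resize(s['pixels'][150:350,95:255,::-1],None,fx=3,fy=3,interpolation=cv2.INTER_CUBIC)
b=cv2.resize(t['pixels'][160:310,420:526,::-1],None,fx=3,fy=4,interpolation=cv2.INTER_CUBIC)
cv2.imwrite('pics/c10.png',np.hstack([a,b]))
h=hsv(s);m=(h[...,0]>3)&(h[...,0]<16)&(h[...,1]>150)&(h[...,2]>70)
for bb in blobs(m,40): print('collar',bb[1],bb[2],'pred',proj(s,[S+[0,0,.004]]),plane(s,[bb[2]],.156))
# bystander shift: compare with start
for n in('scene','top'):
    x=cv2.imread(f'pics/{n}0.png').astype(int);y=cv2.imread(f'pics/{n}8.png').astype(int)
    d=np.abs(x-y).max(2)>60
    for bb in blobs(d,60): print(n,bb[1],bb[2].round())
E
```

```text
25.4 [ 0.323  0.723 -0.694  2.306  2.238  1.407 -1.102] [ 0.6361 -0.1644  0.351 ] [ 0.2444  0.7813 -0.1678  0.5493] [-1.   0.2  0.5] 0.6997332784846976
collar [147 229  30  20 331] [162.233 240.112] pred [[161.918 236.825]] [[ 0.564 -0.289  0.156]]
scene [175   0  14  42 272] [182.  18.]
scene [243   0   8  31 185] [246.  13.]
scene [ 263   21   38   48 1255] [281.  42.]
scene [246  36  10  21 117] [251.  49.]
scene [189  61   6  30  72] [191.  77.]
scene [266  68  20   9  84] [275.  72.]
scene [ 249   83   81   59 2208] [291. 104.]
scene [   0  181  147   97 3923] [ 68. 228.]
scene [448 192  10  10  64] [453. 196.]
scene [147 196  30  53 900] [158. 224.]
scene [444 201  46  46 948] [467. 221.]
scene [ 106  261   59   71 1021] [138. 299.]
scene [159 268  16  12  64] [166. 275.]
scene [204 284  37  47 622] [219. 308.]
scene [ 94 300  10  15  70] [ 99. 308.]
scene [186 329  56  37 478] [216. 348.]
scene [170 360  26  29 211] [183. 372.]
top [  255   127   256   349 31919] [373. 339.]
top [444 159  46  40 566] [475. 178.]
top [152 190  27   9 148] [162. 194.]
top [ 141  205   39   64 1656] [160. 234.]
top [294 209  15  28 317] [301. 223.]
top [490 226  23  25 263] [500. 238.]
top [462 248  11  10  70] [467. 252.]
top [145 270  11  13 120] [150. 276.]
top [ 512  351  128  103 6077] [587. 407.]
top [505 455  77  25 948] [548. 471.]
```

View pics/c10.png

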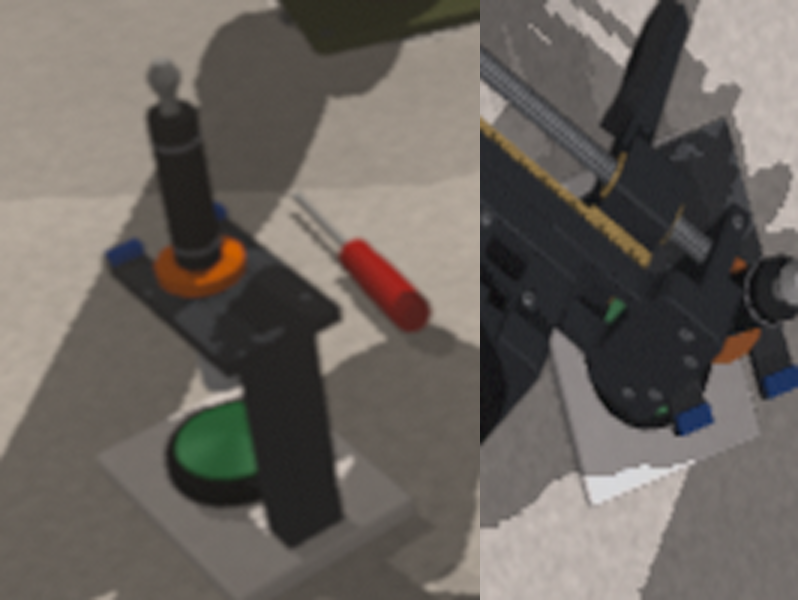

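The lamp hangs upright with its collar flat on both tines behind the lips. The gripper is clear, and the differences from the first pictures show no change at the bystanders, only the lamp, the arm and shadows. Handing in.

```bash
python3 -c "
from h import *
print(ticket.finish_job())"
```

```text
the job is handed in; nothing more can be done
None
```

I pulled the lamp 36 mm straight out of the charger and laid it nose down in the blue saddles. After I let go it slid down until its collar met the lower saddle. I then took it again with the tool tilted 20° differently, lowered it into the fork from above and let go. The job is handed in at about 25.5 s; no verdict is reported.

**Last checks:** The final picture shows the lamp upright with its collar flat on both tines behind the lips. The open gripper is about 15 cm away and reads about 1 N. The before/after image differences cover only the lamp, the arm and shadows; none lie on the cleaner, case, driver or glasses.

**What went wrong or disagreed:**
- **Contact at the rest:** On the first approach the fingertips pressed on the upper saddle. The wrist force read about 57 N, against the 120 N limit. It was a finger contact, not the gripper's body as far as I could tell. I backed off and came in square to the saddles, and the lamp did not slip.
- **Seating height:** The collar met the tines about 4 mm higher in tool height than planned, because the second grip was slightly further up the lamp than estimated.
- **Collar position:** In the last scene picture the collar blob lies about 3 px off its predicted place, about 11 mm along the line of sight if cast onto a plane. I took this as the off-centre visible part of the ring, since the picture shows it well seated.

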